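# Clamp the glued dice box

### The arm

A 7-joint arm with a two-finger parallel gripper is mounted at the origin on the work surface. World frame = base frame: x ahead of the robot, y to its left, z up, the work surface at z = 0. Lengths are in m, angles in rad, forces in N, time in s.
With the tool pointing down it reaches from about 0.4 to 0.85 m from the base axis. Payload 10.4 kg.
Tool frame: the origin (TCP) lies on the front face of the gripper's body, between the roots of the fingers; the fingertips stand 73 mm ahead of it and the grasp point (between the pads) lies 54 mm ahead of it; x points along the fingers, y is the direction in which the jaws open and shut, and the axes are right-handed (so a half turn about x gives the same grasp; the last joint's range is limited). The gripper opens to 85 mm and grips with 20 to 120 N. Pads are 22 mm wide; open, the fingers measure 114 mm over their backs; the gripper's body (76 mm by 85 mm) begins 54 mm behind the grasp point. The pads swing forward as they close: fully open they stand 13 mm farther back than shut.
Start: joints at [-1.204, 0.332, -0.065, 1.46, 0.022, 1.35, -0.088], TCP at [0.237, 0.578, 0.304] pointing down, gripper open.
Joint ranges: [-2.6, 2.6], [-0.5, 2.12], [-1.47, 1.34], [0.16, 2.42], [-1.27, 4.41], [0.06, 2.06], [-2.6, 2.6]. Speed limits (rad/s): [2.22, 2.22, 2.79, 2.79, 3.14, 3.14, 3.14].

### API

Orientations are given as a unit quaternion [x, y, z, w].
In Python, from workcell import manip gives the robot as it stands. The module is installed in compiled form; this text tells all that it offers.
- The arm moves only by the tool arm_command, never from a script. Its argument "moves" is a list that holds one entry, the list of rows, each a list of 5 numbers: the closure, from 0 (fully open) to 1 (shut), then the shift along the tool's x, y, z in units of 25 mm (1.0 is 25 mm), then the turn about the tool's x in degrees. A call has 1 to 12 rows; each row shifts and turns the commanded pose from where the row before left it, along the tool's axes as they then stand; what a row does not reach is not made up. A row lasts 1/12 s, in which the tool goes at most 41.7 mm and 7.16 degrees, less where a joint would pass 70% of its speed; a pose out of reach is approached as far as the arm can. A call is refused whole if a number of a shift passes 1 or a number of a turn 7.16, either way. A call with a gripper value outside its range is refused whole. The fingers move at their own pace and stop on an object; "force" is the grip in N (left out, the last holds). Time passes only in rows, so rows that do not move let the fingers close. It gives the time, the measured TCP pose, the force and the opening at its end, in the units of the state.
- manip.get_obs(): the state, without advancing time (a new reading comes with each control period).
- manip.camera(name): name is "scene" or "top" or "wrist"; returns the picture (420x560x3 uint8, red, green, blue); there is no depth.
- manip.camera_info(name): a dict with "vfov" (degrees; the focal length in pixels is half the picture's height over the tangent of half this angle, whatever the lens; pixels are square), "cx", "cy" (the principal point, pixels), "pose" (4x4, takes a point from camera to world coordinates). Camera axes: x right, y down, z forward; pixel columns grow to the right and rows downward; lengths in m; the calibration is good to about 2 mm. A picture is of the moment at which its call begins: read the wrist's pose just before it. camera_info takes no time and is no camera call; for the wrist camera it gives the pose at the moment of the call.
- manip.hand_in(): hands the job in, once; it reports no verdict.
Trained networks look in the newest picture that a camera, given by its name, has taken for a name from the list of things; names that differ only in an ending like _2 or _b are one class to them, and where a whole thing is asked for, a point or a joint stands for the part that bears it (a point fixed in the world has none). Each returns a list of dicts, best first, with "confidence" (0 to 1); they miss things now and then, are a little off and sometimes report something else, mostly with a low value. They report only what shows in the picture. A call takes as long as a camera call. They do not tell look-alikes from the thing itself.
- manip.regions_of(query, camera): "mask" (420x560 bool, what is visible of it) and "rect" ([left, top, right, bottom] in pixels, round what is visible of it).
- manip.pinpoint(query, camera): "pixel" ([row, column] in pixels: a listed point, or the origin of a listed thing).
The state is a dict: "clock": time; "joint_pos": joint angles; "joint_velocities": joint speeds; "tau": joint torques, N m; "position": TCP position; "ee_rot": TCP orientation; "ft_force": force on the tool from outside, world axes, zero at the start; "torque": the same for the moment, N m; "grip_width": opening from 0.0 (shut) to 1.0 (fully open).
Only numpy, scipy, OpenCV 4.12 (cv2) and the standard library are available. Lean on these libraries where they do the work, as an engineer would, in place of code of your own. Each camera call takes 0.05 s, during which the arm holds its last target.

### The job

The lid of the small wooden dice box has just been glued, and the box stands under the clamp with the green handle. Press that clamp's sliding jaw down by one of its thumb ears beside the upright bar until the pad meets the lid and the jaw tips and binds; then turn the green handle about 80 degrees clockwise, seen from above, to tighten it, and let go. Leave the white-handled clamp as it is and keep the box in its place.

Things in the scene. Friction and masses are not known exactly. Their poses are not given: they have to be found in the camera images.
- dice_box: The work: a pale wooden box with a darker lid, 70 x 90 mm and 36 mm high, loose on the clamp's 60 x 60 mm steel anvil (anvil top 45 mm above the table, so the lid's top is at 81 mm). Origin: centre of the underside; z up.
- clamp_pad: Round steel pad, 26 mm across, under the outer end of the green clamp's sliding jaw, starting 20 to 40 mm above the lid. Origin: centre of its underside, 100 mm from the bar. x axis: level, from the screw to the bar (the clamp's x); z up the screw. The clamp stands on a fixed wooden base 205 x 110 mm; its bar (20 x 8 mm) reaches 185 mm above the table.
- clamp_ear (a point): Where to press: top of the grey sliding jaw's left thumb ear, at the rubber patch, 36 mm to the clamp's +y side of the bar (ear top: 36 mm along x, 12 to 56 mm from the bar's axis; the ear on the other side does as well). Same axes as the pad. The jaw slides straight down the bar at 5 to 7 N and stays where left. After the pad has landed, press the ear 4 to 7 mm further down.
- clamp_tilt (a joint): Tip angle of the green clamp's jaw, outer end high: about 0 square to the bar (start). Once the pad has landed, pressing the ear further tips the jaw, 0.01 rad for each mm, with rising resistance: about 0.03 rad at 12 N, 0.05 at 15 N, 0.07 at 18 N, stop at 0.09. Above 0.02 it is bound, and stays so when let go; screwing tips it a little more.
- clamp_grip (a point): Centre of the green wing handle on top of the screw, at the jaw's outer end, 100 mm from the bar, 79 mm above the pad's underside: 56 mm long along its own x, 16 mm thick along its own y, 34 mm high; at least 8 mm of free height below it. z up along the screw. Pinch it across the 16 mm from above.
- clamp_screw (a joint): Turn of the green handle, growing clockwise seen from above; starts at 0 to 0.4 rad, stop at 2.2 rad, stays where left, turns with about 0.1 Nm. Each rad drives the screw (handle and pad together) 2.5 mm down through the jaw; on the box, the handle keeps its height and the jaw's end rises. Above 0.9 rad with the jaw bound, the box is held tight.
- spare_wing (a point): End of the white wing handle of a second, empty clamp of the same make, 25 mm from its screw axis, at the handle's mid height. Not to be touched.
There are look-alikes about, which are no part of the job. What is shaped like the part that bears clamp_pad but orange is not meant.

How it is judged:
On the way, in this order (a step that is already met when the one before it is completed fails the run):
1. the pad is on the lid and the jaw is tipped and bound, the handle not yet tightened (value of joint clamp_tilt above 0.02 rad and contact force between clamp_pad and dice_box above 3 N and value of joint clamp_screw below 0.6 rad), for 0.2 s.
2. the handle is screwed tight (value of joint clamp_screw above 0.9 rad and value of joint clamp_tilt above 0.03 rad and contact force between clamp_pad and dice_box above 7 N), for 0.2 s.
At the end, for the whole second after the job is handed in: The green handle stands beyond 0.9 rad, the jaw is tipped by more than 0.03 rad, the pad presses the box with more than 7 N, and the box rests level within 12 mm of where it stood (all of step 2 and distance of dice_box from where it was at the start of the episode below 0.012 m and angle between dice_box's own z axis and vertical below 0.17 rad and linear speed of dice_box below 0.02 m/s); the robot touches nothing.
It fails at once if the white-handled clamp was moved or turned (its handle end shifted more than 10 mm) (distance of spare_wing from where it was at the start of the episode above 0.01 m).
It also fails if it takes over 46 s, if anything falls off the work surface, if the arm or the gripper's body presses on something with over 40 N, if the wrist force passes 120 N, or if a joint passes its speed limit or range.

## Working session

There is one attempt and no reset: what is moved stays moved. The work goes in short steps, Python scripts to look and compute and a tool call to move; the robot and the scene stay as the last step left them, time stands still between calls to the robot, and variables do not carry over. Pictures are saved under pics/ and viewed, and the job is handed in when it is done.

Besides the shell and the picture viewer there is one more tool, called after "Call:" as a command line: name --argument value ..., lists and objects as JSON in quotes. arm_command: Moves the arm, as the interface text tells. Its arguments: {"type":"object","properties":{"moves":{"type":"array","items":{"type":"array","items":{"type":"array","items":{"type":"number"}}}},"force":{"type":"number"}},"required":["moves"]}

```bash
mkdir -p pics; python3 - <<'E'
from workcell import manip
import cv2,numpy as np
o=manip.get_obs();print(o)
for c in("scene","top","wrist"):
    i=manip.camera_info(c);print(c,i)
    im=manip.camera(c);cv2.imwrite(f"pics/{c}0.png",im[:,:,::-1])
    for q in("dice_box","clamp_pad","clamp_ear","clamp_grip","spare_wing"):
        print(c,q,[(np.round(d["pixel"],1),round(d["confidence"],2)) for d in manip.pinpoint(q,c)] )
print(manip.get_obs()["clock"])
E
```

```text
{'clock': 0.0, 'joint_pos': array([-1.2035926 ,  0.33284398, -0.06471753,  1.46100166,  0.02158024,
        1.3498934 , -0.08847865]), 'joint_velocities': array([ 0.00132113, -0.00130702,  0.00059569, -0.00109736,  0.00120631,
        0.00176032,  0.00171118]), 'tau': array([ 1.54422094e-03, -6.25440931e+01,  5.05112554e-02, -3.91607165e+01,
        1.63423747e-02,  9.73346236e-03, -3.09873087e-05]), 'position': array([0.23737949, 0.57784634, 0.3031045 ]), 'ee_rot': array([ 0.13641977,  0.69380622, -0.13743253,  0.69363887]), 'ft_force': array([ 0.83400954, -0.05697346, -0.07684039]), 'torque': array([ 0.03153391, -0.01134967,  0.0319998 ]), 'grip_width': 0.9997047144317783}
scene {'vfov': 54.66384033595121, 'cx': 285.46934440602524, 'cy': 214.16014276003418, 'pose': array([[-0.47681603,  0.51753195, -0.71049782,  1.07918549],
       [ 0.87864592,  0.30366233, -0.36847052,  0.30913339],
       [ 0.02505616, -0.79996867, -0.59951841,  0.69637969],
       [ 0.        ,  0.        ,  0.        ,  1.        ]])}
scene dice_box [(array([240.4, 193.5]), 0.64)]
scene clamp_pad [(array([218.
[... 936 characters left out ...]
), 0.82)]
top clamp_grip [(array([309.1, 423.7]), 0.82), (array([171.5, 396.8]), 0.74), (array([172.2, 290.1]), 0.69)]
top spare_wing [(array([169.7, 175.7]), 0.56)]
wrist {'vfov': 68.22776754935767, 'cx': 276.1797764938777, 'cy': 212.97525275455916, 'pose': array([[ 3.79637727e-01,  8.74826408e-01,  3.00921838e-01,
         1.60087617e-01],
       [ 9.25135229e-01, -3.59016368e-01, -1.23418212e-01,
         6.09901022e-01],
       [ 6.63541713e-05,  3.25247603e-01, -9.45628887e-01,
         3.74262293e-01],
       [ 0.00000000e+00,  0.00000000e+00,  0.00000000e+00,
         1.00000000e+00]])}
wrist dice_box []
wrist clamp_pad []
wrist clamp_ear []
wrist clamp_grip []
wrist spare_wing []
0.9
```

View pics/scene0.png

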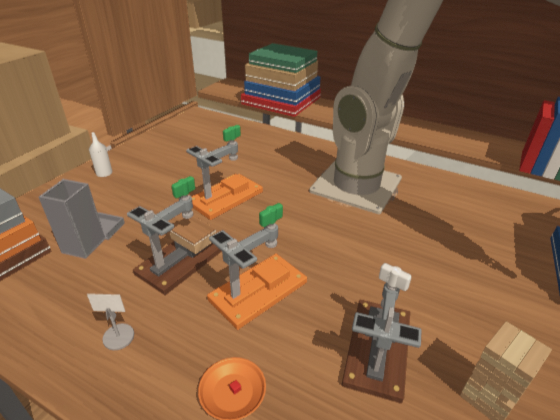

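View pics/top0.png

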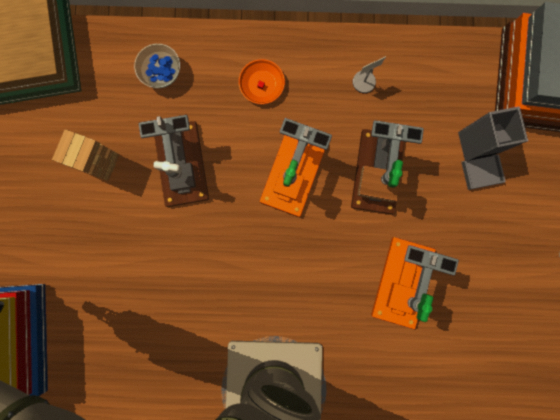

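```bash
python3 - <<'E'
import cv2
a=cv2.imread("pics/scene0.png")[80:320,130:420];cv2.imwrite("pics/sc_crop.png",cv2.resize(a,None,fx=2.4,fy=2.4,interpolation=2))
a=cv2.imread("pics/top0.png")[90:350,250:470];cv2.imwrite("pics/top_crop.png",cv2.resize(a,None,fx=2.3,fy=2.3,interpolation=2))
E
```

```text
(no output)
```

View pics/sc_crop.png

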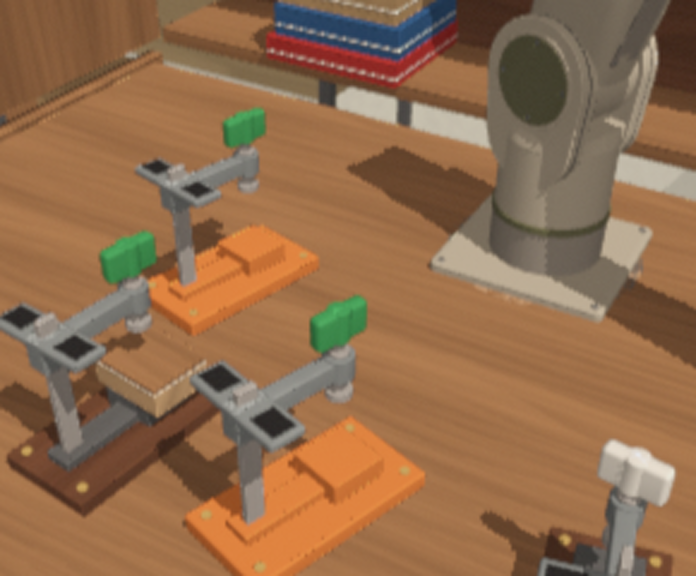

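View pics/top_crop.png

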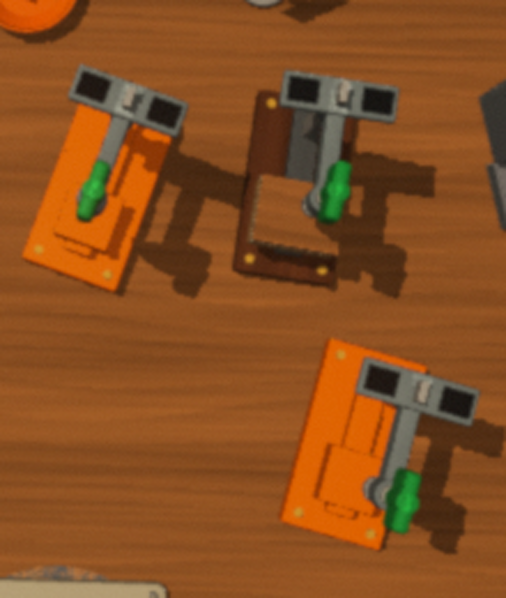

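The scene picture (row, col) shows four clamps:
- Orange base, green handle: handles at about (134,231) and (215,272) in scene, and (309,424) and (172,290) in top. These are look-alikes.
- Brown base, white handle: about (275,395) in scene. This is the spare.
- Brown base, green handle, pale box under it: scene handle (188,183), ears about (213,139) and (225,161). In top, handle (172,397), ears about (129,384) and (134,414).

I choose the last one, and the close crops confirm the brown base and the box. Next I'll triangulate.

```bash
cat > h.py <<'E'
import numpy as np,cv2
def ray(info,px):
    f=210/np.tan(np.radians(info["vfov"])/2)
    d=np.array([(px[1]-info["cx"])/f,(px[0]-info["cy"])/f,1.]);P=np.array(info["pose"])
    return P[:3,3],P[:3,:3]@d/np.linalg.norm(d)
def proj(info,p):
    f=210/np.tan(np.radians(info["vfov"])/2);P=np.array(info["pose"])
    c=P[:3,:3].T@(np.array(p)-P[:3,3]);return np.array([info["cy"]+f*c[1]/c[2],info["cx"]+f*c[0]/c[2]])
def tri(rs):
    A=np.zeros((3,3));b=np.zeros(3)
    for o,d in rs:
        d=d/np.linalg.norm(d);M=np.eye(3)-np.outer(d,d);A+=M;b+=M@o
    x=np.linalg.solve(A,b);return x,[np.linalg.norm((np.eye(3)-np.outer(d/np.linalg.norm(d),d/np.linalg.norm(d)))@(x-o)) for o,d in rs]
def atz(info,px,z):
    o,d=ray(info,px);return o+d*(z-o[2])/d[2]
E
python3 - <<'E'
from workcell import manip
from h import *
S=manip.camera_info("scene");T=manip.camera_info("top")
def blobs(im,m,box):
    n,l,s,c=cv2.connectedComponentsWithStats(m.astype(np.uint8))
    return [(np.round(c[i][::-1],1),s[i][4],s[i][:4]) for i in range(1,n) if s[i][4]>25 and box[0]<c[i][1]<box[1] and box[2]<c[i][0]<box[3]]
for n,box in(("scene",(160,250,120,220)),("top",(110,200,360,430))):
    im=cv2.imread(f"pics/{n}0.png");h=cv2.cvtColor(im,cv2.COLOR_BGR2HSV)
    print(n,"green",blobs(im,(h[...,0]>45)&(h[...,0]<80)&(h[...,1]>130),box))
    print(n,"dark",blobs(im,(im.max(2)<50)&(h[...,1]<90),box))
E
```

```text
scene green [(array([186.8, 182.9]), np.int32(286), array([173, 177,  21,  20], dtype=int32))]
scene dark [(array([211.6, 138.1]), np.int32(49), array([132, 209,  12,   7], dtype=int32)), (array([224.3, 160.8]), np.int32(57), array([155, 221,  13,   8], dtype=int32))]
top green [(array([173.1, 395.5]), np.int32(255), array([388, 159,  15,  28], dtype=int32))]
top dark [(array([128.6, 381.6]), np.int32(117), array([375, 124,  14,  11], dtype=int32)), (array([133.5, 413.8]), np.int32(117), array([408, 128,  13,  12], dtype=int32)), (array([145.3, 387.4]), np.int32(50), array([384, 139,   7,  14], dtype=int32))]
```

```bash
python3 - <<'E'
from workcell import manip
from h import *
S=manip.camera_info("scene");T=manip.camera_info("top")
r={}
for n,s,t in(("handle",(186.8,182.9),(173.1,395.5)),("earL",(224.3,160.8),(128.6,382)),("earR",(211.6,138.1),(133.5,413.8))):
    x,e=tri([ray(S,s),ray(T,t)]);r[n]=x;print(n,np.round(x,4),np.round(e,4))
L,R,H=r["earL"],r["earR"],r["handle"]
d=L-R;print("sep",np.linalg.norm(d),"y yaw",np.degrees(np.arctan2(-d[0],d[1])))
m=(L+R)/2;v=m-H;print("bar mid",m,"screw->bar",v,np.linalg.norm(v[:2]),"yaw",np.degrees(np.arctan2(v[1],v[0])))
E
```

```text
handle [ 0.5119 -0.2464  0.1952] [0.0009 0.0009]
earL [ 0.615  -0.2233  0.168 ] [0.0011 0.0011]
earR [ 0.6063 -0.2941  0.1685] [0.0005 0.0005]
sep 0.07132983810806563 y yaw -7.0629664361131175
bar mid [ 0.61065022 -0.25868552  0.168259  ] screw->bar [ 0.09877892 -0.01229615 -0.02694164] 0.09954129565549975 yaw -7.0957669241911985
```

```bash
python3 - <<'E'
from workcell import manip
import numpy as np
from scipy.spatial.transform import Rotation as R
o=manip.get_obs();M=R.from_quat(o["ee_rot"]).as_matrix();print(np.round(M,3))
print("yaw of y deg",np.degrees(np.arctan2(M[1,1],M[0,1])))
a=np.radians(-7.08);cx=np.array([np.cos(a),np.sin(a),0]);cy=np.array([-np.sin(a),np.cos(a),0])
H=np.array([.5119,-.2464]);bar=H+.1*cx[:2];earL=bar+.036*cy[:2];print(bar,earL)
for tgt in (earL,H):
  d=np.array([*tgt,0])-np.array([*o["position"][:2],0]);print(d, "start-tool shift mm",M.T@d*1000)
E
```

```text
[[-0.     0.38   0.925]
 [ 0.     0.925 -0.38 ]
 [-1.     0.    -0.   ]]
yaw of y deg 67.665141727038
[ 0.6111375  -0.25872551] [ 0.61557469 -0.22300001]
[ 0.37808733 -0.80115291  0.        ] start-tool shift mm [-1.21031383e-01 -5.97369005e+02  6.54176027e+02]
[ 0.27441264 -0.8245529   0.        ] start-tool shift mm [-1.23102283e-01 -6.58411847e+02  5.67171594e+02]
```

Call:
arm_command --moves '[[[1,-0.67,0,0,-5.1],[1,-0.67,0,0,-5.1],[1,-0.67,0,0,-5.1],[1,0,-1,0.63,0],[1,0,-1,0.63,0],[1,0,-1,0.63,0],[1,0,-1,0.63,0],[1,0,-1,0.63,0],[1,0,-1,0.63,0],[1,0,-1,0.63,0],[1,0,-1,0.63,0],[1,0,-1,0.63,0]]]'

```text
clock: 1.9
position: [0.351, 0.336, 0.3543]
ee_rot: [0.044, 0.706, -0.043, 0.706]
ft_force: [1.3, -0.3, -0.5]
grip_width: -0.001
```

Call:
arm_command --moves '[[[1,0,-1,0.63,0],[1,0,-1,0.63,0],[1,0,-1,0.63,0],[1,0,-1,0.63,0],[1,0,-1,0.63,0],[1,0,-1,0.63,0],[1,0,-1,0.63,0],[1,0,-1,0.63,0],[1,0,-1,0.63,0],[1,0,-1,0.63,0],[1,0,-1,0.63,0],[1,0,0,0,0]]]'

```text
clock: 2.9
position: [0.4903, 0.0375, 0.3544]
ee_rot: [0.045, 0.705, -0.046, 0.706]
ft_force: [0.5, -0.4, -0.7]
grip_width: 0.006
```

Call:
arm_command --moves '[[[1,0,-0.972,0.384,0],[1,0,-0.972,0.384,0],[1,0,-0.972,0.384,0],[1,0,-0.972,0.384,0],[1,0,-0.972,0.384,0],[1,0,-0.972,0.384,0],[1,0,-0.972,0.384,0],[1,0,-0.972,0.384,0],[1,0,-0.972,0.384,0],[1,0,-0.972,0.384,0],[1,0,0,0,0],[1,0,0,0,0]]]'

```text
clock: 3.9
position: [0.5542, -0.2109, 0.3539]
ee_rot: [0.044, 0.706, -0.045, 0.706]
ft_force: [-0.1, 1.2, -0.5]
grip_width: -0.0
```

```bash
python3 - <<'E'
from workcell import manip
import cv2,numpy as np,pickle
o=manip.get_obs();i=manip.camera_info("wrist");im=manip.camera("wrist");pickle.dump((o,i),open("w1.pkl","wb"))
cv2.imwrite("pics/w1.png",im[:,:,::-1]);print(o["position"],o["ft_force"],o["joint_pos"],np.round(i["pose"],4))
for q in("clamp_ear","clamp_grip"):print(q,[(np.round(d["pixel"],1),round(d["confidence"],2)) for d in manip.pinpoint(q,"wrist")])
E
```

```text
[ 0.55420613 -0.2109445   0.3538884 ] [-0.06245789  1.23744359 -0.45469792] [-0.24537784  0.26703406  0.65660008  1.50324644 -0.16265342  1.42716761
  1.86265159] [[ 1.248e-01  9.384e-01  3.221e-01  4.712e-01]
 [ 9.922e-01 -1.178e-01 -4.120e-02 -2.005e-01]
 [-7.000e-04  3.247e-01 -9.458e-01  4.242e-01]
 [ 0.000e+00  0.000e+00  0.000e+00  1.000e+00]]
clamp_ear [(array([271.5, 275. ]), 0.92), (array([245.5, 499.2]), 0.81)]
clamp_grip [(array([121.7, 536.8]), 0.59), (array([170.2, 220.5]), 0.58)]
```

View pics/w1.png

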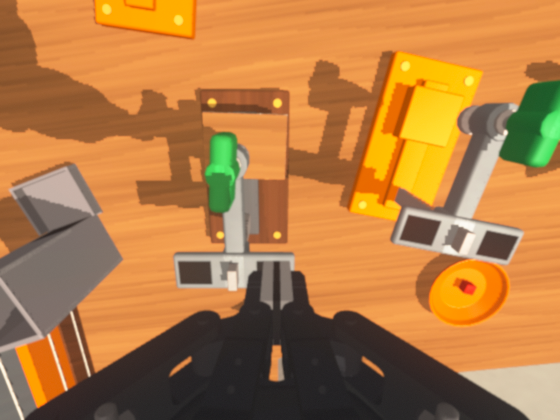

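The wrist picture shows the brown-base clamp with the box: handle at about (172,222), right ear (272,196), left ear beside the closed fingers at about (271,275). I'll fit the handle's yaw and centre by silhouette.

```bash
cat > fit.py <<'E'
from h import *
from scipy.optimize import minimize
def gmask(path,box):
    im=cv2.imread(path);h=cv2.cvtColor(im,cv2.COLOR_BGR2HSV)
    m=((h[...,0]>45)&(h[...,0]<80)&(h[...,1]>130)).astype(np.uint8)
    z=np.zeros_like(m);r0,r1,c0,c1=box;z[r0:r1,c0:c1]=m[r0:r1,c0:c1];return z
def sil(info,p,k=8):
    x,y,z,yaw=p;c,s=np.cos(yaw),np.sin(yaw);pts=[]
    for a in(-.028,.028):
        for b in(-.008,.008):
            for h in(-.017,.017):pts.append(proj(info,(x+c*a-s*b,y+s*a+c*b,z+h))[::-1])
    hull=cv2.convexHull(np.array(pts,np.float32));m=np.zeros((420,560),np.uint8)
    cv2.fillConvexPoly(m,np.round(hull*16+0).astype(np.int32),1,shift=4);return m
def fit(views,p0,fixz=None):
    def cost(p):
        t=0
        for info,m in views:
            s=sil(info,p);t+=1-(s&m).sum()/max(1,(s|m).sum())
        return t
    best=None
    for y in np.radians(np.arange(-60,40,10)):
        q=[*p0,y];sx=np.array([q]+[np.array(q)+d for d in np.diag([.004,.004,.004,.15])])
        r=minimize(cost,q,method="Nelder-Mead",options=dict(initial_simplex=sx,maxiter=300))
        if best is None or r.fun<best.fun:best=r
    return best
E
python3 - <<'E'
from fit import *;from workcell import manip;import pickle
o,W=pickle.load(open("w1.pkl","rb"));S=manip.camera_info("scene");T=manip.camera_info("top")
vw=[(W,gmask("pics/w1.png",(120,230,190,250)))];vs=[(S,gmask("pics/scene0.png",(170,205,165,200)))];vt=[(T,gmask("pics/top0.png",(150,195,380,410)))]
print([v[0][1].sum() for v in(vw,vs,vt)])
for v in(vw+vs+vt,vw+vs,vs+vt,vw+vt):
    r=fit(v,[.512,-.2464,.195]);print(np.round(r.x[:3],4),np.degrees(r.x[3]),r.fun/len(v))
E
```

```text
[np.uint64(1983), np.uint64(286), np.uint64(255)]
[ 0.5125 -0.2479  0.1882] -16.885326869328942 0.27208786917188416
[ 0.5133 -0.2473  0.1892] -11.21494250531757 0.2775279463013126
[ 0.5114 -0.2473  0.1914] -17.837312252953307 0.31550515989298
[ 0.515  -0.2502  0.1736] -14.914594688191189 0.18257794244574027
```

Call:
arm_command --moves '[[[1,0.3,-0.06,0.83,0],[1,0.6,-0.06,0.83,0],[1,0.8,-0.06,0.83,0],[1,0.8,0,0,0],[1,0.8,0,0,0],[1,0.5,0,0,0],[1,0,0,0,0],[1,0,0,0,0]]]'

```text
clock: 4.72
position: [0.6157, -0.2209, 0.2595]
ee_rot: [0.043, 0.706, -0.043, 0.706]
ft_force: [0.2, 0.1, 0.6]
grip_width: 0.003
```

```bash
python3 - <<'E'
from workcell import manip
import cv2,numpy as np,pickle
o=manip.get_obs();i=manip.camera_info("wrist");im=manip.camera("wrist");pickle.dump((o,i),open("w2.pkl","wb"))
s=manip.camera("scene")
out=np.hstack([cv2.resize(im[:,:,::-1],(400,300)),cv2.resize(s[120:270,80:280,::-1],(400,300))])
cv2.imwrite("pics/w2.png",out);cv2.imwrite("pics/w2raw.png",im[:,:,::-1]);print(o["position"],o["ft_force"])
E
```

```text
[ 0.61565317 -0.22087174  0.2594587 ] [0.22248739 0.08116592 0.62109544]
```

View pics/w2.png

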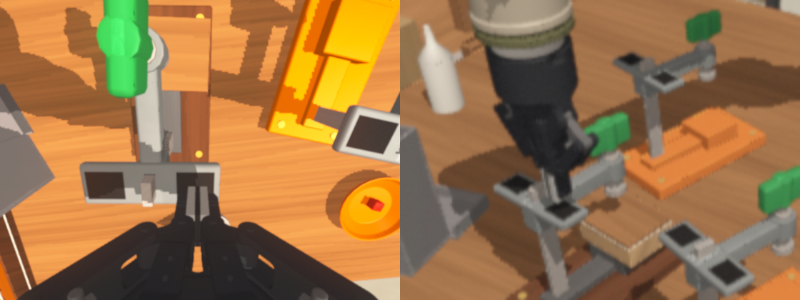

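Left picture: fingertips over the left ear's patch, at about (190,195). Right picture: the tips are above the correct clamp's near ear. Descending now.

Call:
arm_command --moves '[[[1,0.2,0,0,0],[1,0.2,0,0,0],[1,0.2,0,0,0],[1,0.12,0,0,0],[1,0.12,0,0,0],[1,0.12,0,0,0]]]'

```text
clock: 5.32
position: [0.6158, -0.2216, 0.2354]
ee_rot: [0.043, 0.706, -0.043, 0.706]
ft_force: [-1.1, 2.4, 6.1]
grip_width: 0.0
```

Call:
arm_command --moves '[[[1,0.12,0,0,0],[1,0.12,0,0,0],[1,0.12,0,0,0],[1,0.12,0,0,0],[1,0,0,0,0]]]'

```text
clock: 5.73
position: [0.6157, -0.2216, 0.223]
ee_rot: [0.043, 0.706, -0.043, 0.706]
ft_force: [0.5, 0.3, 2.3]
grip_width: -0.002
```

Call:
arm_command --moves '[[[1,0.12,0,0,0],[1,0.12,0,0,0],[1,0.12,0,0,0]]]'

```text
clock: 5.98
position: [0.6158, -0.2216, 0.2145]
ee_rot: [0.043, 0.706, -0.043, 0.706]
ft_force: [-2.2, 1.7, 6.1]
grip_width: 0.002
```

Call:
arm_command --moves '[[[1,0.06,0,0,0],[1,0.06,0,0,0]]]'

```text
clock: 6.15
position: [0.6158, -0.2216, 0.2114]
ee_rot: [0.043, 0.706, -0.043, 0.706]
ft_force: [-1.5, 1.5, 5.6]
grip_width: 0.0
```

Call:
arm_command --moves '[[[1,0.06,0,0,0]]]'

```text
clock: 6.23
position: [0.6158, -0.2216, 0.2099]
ee_rot: [0.043, 0.706, -0.043, 0.706]
ft_force: [-0.7, 1.3, 5.6]
grip_width: -0.003
```

Call:
arm_command --moves '[[[1,0.06,0,0,0]]]'

```text
clock: 6.32
position: [0.6158, -0.2216, 0.2085]
ee_rot: [0.043, 0.706, -0.043, 0.706]
ft_force: [-1.8, 3.0, 9.6]
grip_width: 0.001
```

Call:
arm_command --moves '[[[1,0.06,0,0,0]]]'

```text
clock: 6.4
position: [0.616, -0.2215, 0.2076]
ee_rot: [0.043, 0.705, -0.043, 0.706]
ft_force: [-2.4, 6.0, 15.7]
grip_width: -0.002
```

Call:
arm_command --moves '[[[1,0.06,0,0,0]]]'

```text
clock: 6.48
position: [0.6166, -0.2212, 0.2069]
ee_rot: [0.043, 0.705, -0.043, 0.707]
ft_force: [-1.9, 6.7, 19.7]
grip_width: -0.0
```

Call:
arm_command --moves '[[[1,0,0,0,0],[1,0,0,0,0]]]'

```text
clock: 6.65
position: [0.6167, -0.2209, 0.2066]
ee_rot: [0.043, 0.705, -0.043, 0.707]
ft_force: [-1.2, 5.3, 11.7]
grip_width: 0.003
```

```bash
python3 - <<'E'
from workcell import manip
import cv2,numpy as np,pickle
o=manip.get_obs();i=manip.camera_info("wrist");im=manip.camera("wrist");pickle.dump((o,i),open("w3.pkl","wb"))
s=manip.camera("scene");cv2.imwrite("pics/s3raw.png",s[:,:,::-1])
out=np.hstack([cv2.resize(im[:,:,::-1],(400,300)),cv2.resize(s[150:270,110:270,::-1],(400,300))])
cv2.imwrite("pics/w3.png",out);cv2.imwrite("pics/w3raw.png",im[:,:,::-1]);print(o["position"],o["ft_force"],o["torque"])
E
```

```text
[ 0.61672067 -0.22092193  0.20664347] [-1.22657746  5.34233813 11.73278863] [ 0.47904476  0.34898422 -0.10837053]
```

View pics/w3.png

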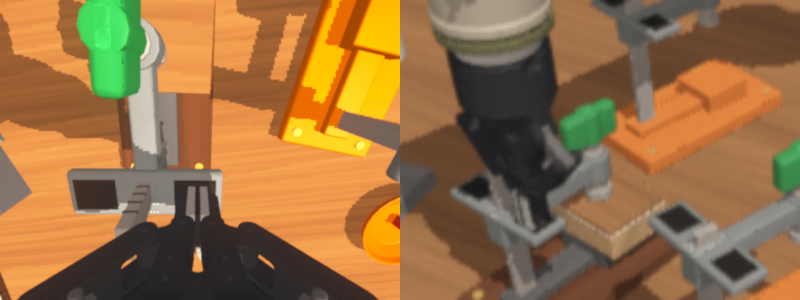

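The pad is on the lid and the jaw is starting to tip, at 11.7 N static. I'll press about 3 mm further, slowly.

Call:
arm_command --moves '[[[1,0.04,0,0,0],[1,0.0,0,0,0],[1,0.04,0,0,0],[1,0,0,0,0]]]'

```text
clock: 7.08
position: [0.6177, -0.2203, 0.2055]
ee_rot: [0.043, 0.704, -0.042, 0.708]
ft_force: [3.3, 6.7, 13.1]
grip_width: -0.002
```

Call:
arm_command --moves '[[[1,0.04,0,0,0],[1,0.0,0,0,0],[1,0,0,0,0]]]'

```text
clock: 7.33
position: [0.618, -0.2201, 0.205]
ee_rot: [0.043, 0.704, -0.042, 0.708]
ft_force: [1.5, 7.8, 18.6]
grip_width: -0.002
```

Call:
arm_command --moves '[[[1,0,0,0,0],[1,0,0,0,0]]]'

```text
clock: 7.5
position: [0.6181, -0.2201, 0.205]
ee_rot: [0.043, 0.704, -0.042, 0.708]
ft_force: [1.9, 7.5, 18.8]
grip_width: 0.001
```

Call:
arm_command --moves '[[[1,0,0,0,0]]]'

```text
clock: 7.58
position: [0.6181, -0.2201, 0.205]
ee_rot: [0.043, 0.704, -0.042, 0.708]
ft_force: [1.4, 8.1, 18.5]
grip_width: 0.001
```

Call:
arm_command --moves '[[[1,-0.1,0,0,0],[1,-0.4,0,0,0],[1,-0.8,0,0,0],[1,-0.9,0,0,0],[1,-0.9,0,0,0],[0.3,-0.9,0,0,0],[0.3,0,-0.7,-0.9,0],[0.3,0,-0.7,-0.9,0],[0.3,0,0,0,0],[0.3,0,0,0,0]]]'

```text
clock: 8.42
position: [0.5651, -0.2527, 0.3028]
ee_rot: [0.045, 0.706, -0.045, 0.706]
ft_force: [0.0, 0.8, -0.3]
grip_width: 0.689
```

```bash
cat > snap.py <<'E'
import sys
from workcell import manip
import cv2,numpy as np,pickle
n=sys.argv[1];r0,r1,c0,c1=map(int,sys.argv[2:6])
o=manip.get_obs();i=manip.camera_info("wrist");im=manip.camera("wrist");pickle.dump((o,i),open(n+".pkl","wb"))
s=manip.camera("scene");cv2.imwrite(f"pics/{n}s.png",s[:,:,::-1])
out=np.hstack([cv2.resize(im[:,:,::-1],(400,300)),cv2.resize(s[r0:r1,c0:c1,::-1],(400,300),interpolation=cv2.INTER_CUBIC)])
cv2.imwrite(f"pics/{n}.png",out);cv2.imwrite(f"pics/{n}w.png",im[:,:,::-1]);print(o["clock"],o["position"],o["ee_rot"],o["ft_force"],o["joint_pos"],o["grip_width"])
E
python3 snap.py w4 150 270 110 270
```

```text
8.4167 [ 0.56514685 -0.25272058  0.30278762] [ 0.04464554  0.70562624 -0.04466104  0.70576468] [ 0.00679692  0.79630586 -0.28341441] [-0.16263537  0.36227112  0.66090564  1.51105091 -0.2251476   1.34526654
  1.96158425] 0.6893935907116386
```

View pics/w4.png

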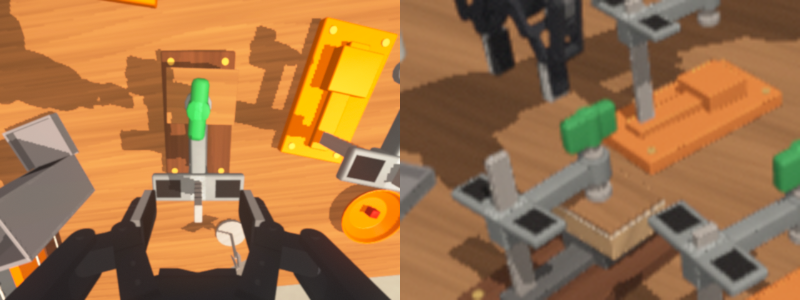

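The scene picture shows the pad sitting on the lid and the jaw down. In the wrist picture the handle is at about (105,198) of the half-size view. Next is the exact handle pose.

```bash
python3 - <<'E'
from fit import *;from workcell import manip;import pickle
o,W=pickle.load(open("w4.pkl","rb"));S=manip.camera_info("scene")
m=gmask("pics/w4w.png",(100,210,245,310));ms=gmask("pics/w4s.png",(170,225,160,210))
print(m.sum(),ms.sum())
r=fit([(W,m),(S,ms)],[.512,-.2464,.160]);print(np.round(r.x[:3],4),np.degrees(r.x[3]),r.fun/2)
r=fit([(W,m)],[.512,-.2464,.160]);print(np.round(r.x[:3],4),np.degrees(r.x[3]),r.fun)
# minAreaRect corners / principal axis at mid height
ys,xs=np.nonzero(m);pts=np.array([atz(W,(y,x),.16)[:2] for y,x in zip(ys,xs)])
c=pts.mean(0);u,s,v=np.linalg.svd(pts-c,full_matrices=False);print("centroid",c,"axis",np.degrees(np.arctan2(v[0,1],v[0,0])),s)
k,_=tri([ray(W,(ys.mean(),xs.mean())),ray(S,np.argwhere(ms).mean(0))]);print("tri",k,_)
a=cv2.imread("pics/w4w.png")[90:270,200:360];cv2.imwrite("pics/w4crop.png",cv2.resize(a,None,fx=3.3,fy=3.3,interpolation=2))
E
```

```text
2085 266
[ 0.5124 -0.2457  0.153 ] -10.607603373952895 0.2645714853847683
[ 0.5137 -0.2455  0.1389] -12.45407926877657 0.10719257540603244
centroid [ 0.51198529 -0.24533605] axis -12.428217776677464 [0.72105269 0.22689164]
tri [ 0.51176116 -0.24523522  0.15866188] [np.float64(5.3743424261894486e-05), np.float64(5.374342426188306e-05)]
```

View pics/w4crop.png

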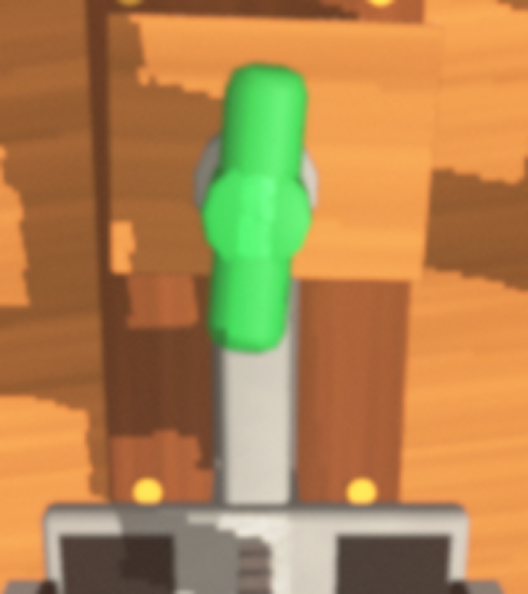

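Call:
arm_command --moves '[[[0.3,0,0,0,5.2],[0.3,0,-0.06,-0.71,0],[0.3,0,-0.06,-0.71,0],[0.3,0,-0.06,-0.72,0],[0.3,0.6,0,0,0],[0.3,0.6,0,0,0],[0.3,0,0,0,0],[0.3,0,0,0,0]]]'

```text
clock: 9.18
position: [0.5138, -0.2432, 0.2717]
ee_rot: [0.075, 0.704, -0.075, 0.703]
ft_force: [-0.1, 0.7, 0.2]
grip_width: 0.701
```

```bash
python3 snap.py w5 140 260 110 270
```

```text
9.1833 [ 0.51378842 -0.2432497   0.27173616] [ 0.07496334  0.70371621 -0.07495903  0.70252767] [-0.12369068  0.6560135   0.18107178] [-0.21727278  0.26048033  0.68596268  1.68994767 -0.17192108  1.2542733
  1.86456032] 0.7010972115349838
```

View pics/w5.png

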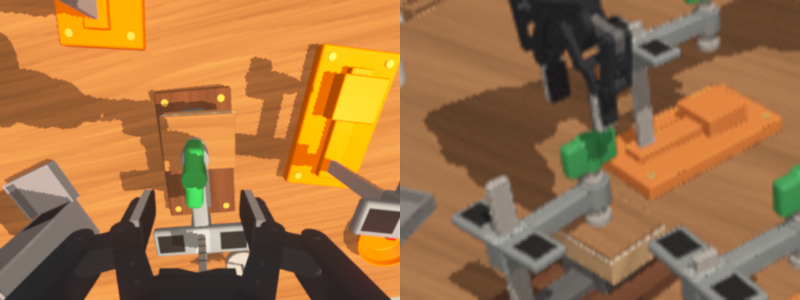

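The wrist picture shows the handle (about (175,194)) centred between the open fingers (143 and 247), aligned with it. I'll descend and close.

Call:
arm_command --moves '[[[0.3,0.5,-0.1,-0.05,0],[0.3,0.6,0,0,0],[0.3,0.6,0,0,0],[0.3,0.4,0,0,0],[0.3,0,0,0,0],[0.3,0,0,0,0]]]'

```text
clock: 9.78
position: [0.5117, -0.2462, 0.2195]
ee_rot: [0.075, 0.703, -0.075, 0.703]
ft_force: [0.4, -0.9, -0.3]
grip_width: 0.701
```

```bash
python3 snap.py w6 140 260 110 270
```

```text
9.7833 [ 0.51165309 -0.24624486  0.21946758] [ 0.0753681   0.70332586 -0.07544378  0.70282332] [ 0.42762926 -0.87430776 -0.30580912] [-0.1955481   0.31043573  0.67356374  1.75355824 -0.20980374  1.15130714
  1.89801797] 0.7008288050712597
```

View pics/w6.png

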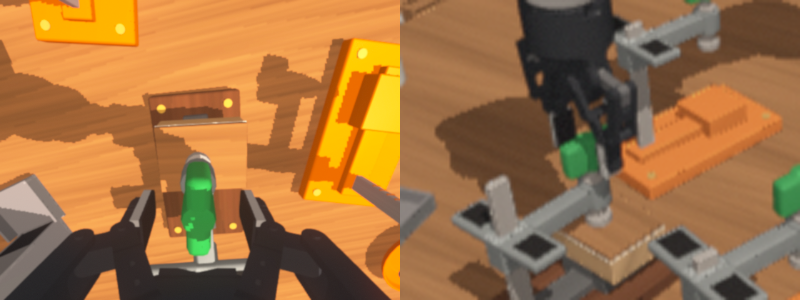

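The handle lies between the fingers at the right height. Closing.

Call:
arm_command --moves '[[[1,0,0,0,0],[1,0,0,0,0],[1,0,0,0,0],[1,0,0,0,0],[1,0,0,0,0],[1,0,0,0,0],[1,0,0,0,0]]]' --force 50

```text
clock: 10.47
position: [0.512, -0.2461, 0.22]
ee_rot: [0.075, 0.703, -0.075, 0.703]
ft_force: [-0.5, 1.1, 6.0]
grip_width: 0.178
```

Call:
arm_command --moves '[[[1,0,0,0,3],[1,0,0,0,4.5],[1,0,0,0,4.5],[1,0,0,0,4.5],[1,0,0,0,4.5],[1,0,0,0,4.5],[1,0,0,0,4.5],[1,0,0,0,4.5],[1,0,0,0,3],[1,0,0,0,0]]]'

```text
clock: 11.3
position: [0.5118, -0.2464, 0.2201]
ee_rot: [0.298, 0.641, -0.299, 0.641]
ft_force: [-0.5, -0.7, 6.2]
grip_width: 0.177
```

```bash
python3 snap.py w7 140 260 110 270;python3 -c "
from workcell import manip;print(manip.get_obs()['torque'])"
```

```text
11.3 [ 0.51181516 -0.24636214  0.22005531] [ 0.29849191  0.64083829 -0.29853767  0.64117402] [-0.49280166 -0.74329949  6.24220727] [-0.28631101  0.33417458  0.79048215  1.75717844 -0.25738885  1.15683617
  1.28023349] 0.1772049505276986
[ 0.22769932  0.29551776 -0.03264628]
```

View pics/w7.png

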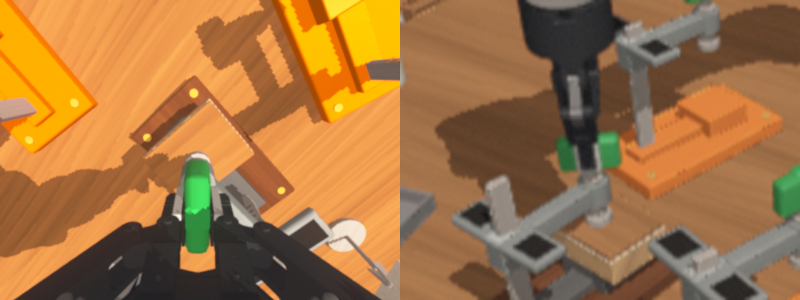

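The handle turned with the gripper, about 38° so far, and the box stayed put. I'll continue to about 82°.

Call:
arm_command --moves '[[[1,0,0,0,3],[1,0,0,0,4.5],[1,0,0,0,4.5],[1,0,0,0,4.5],[1,0,0,0,4.5],[1,0,0,0,4.5],[1,0,0,0,4.5],[1,0,0,0,4.5],[1,0,0,0,4.5],[1,0,0,0,4.5],[1,0,0,0,2],[1,0,0,0,0]]]'

```text
clock: 12.4
position: [0.5114, -0.2465, 0.22]
ee_rot: [-0.523, -0.476, 0.523, -0.476]
ft_force: [-3.1, 0.8, 7.8]
grip_width: 0.177
```

```bash
python3 snap.py w8 140 260 110 270;python3 -c "
from workcell import manip;print(manip.get_obs()['torque'])"
```

```text
12.4 [ 0.51135072 -0.2465394   0.21999844] [-0.52286858 -0.47595987  0.52321567 -0.47572682] [-3.06033667  0.76656334  7.76077885] [-0.40128124  0.38251349  0.94908538  1.76203694 -0.33528264  1.1708294
  0.55245771] 0.17693436096576123
[ 0.23823049  0.82630753 -0.11995097]
```

View pics/w8.png

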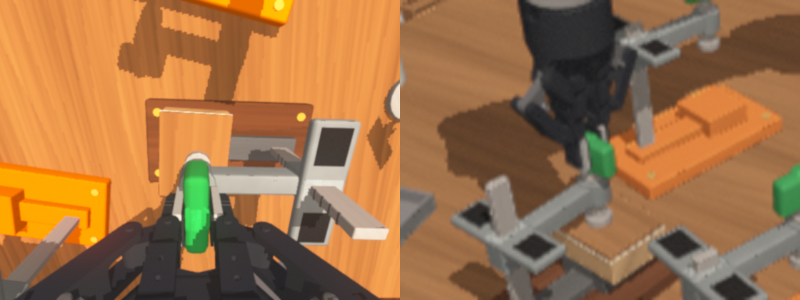

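Call:
arm_command --moves '[[[0.5,0,0,0,0],[0.5,0,0,0,0],[0.5,0,0,0,0],[0.5,0,0,0,0],[0.5,-0.3,0,0,0],[0.5,-0.6,0,0,0],[0.5,-0.8,0,0,0],[0.5,-0.9,0,0,0],[0.5,-0.9,0,0,0],[0.5,-0.9,0,0,0],[0.5,0,0,0,0],[0.5,0,0,0,0]]]'

```text
clock: 13.5
position: [0.512, -0.2465, 0.3309]
ee_rot: [0.523, 0.476, -0.522, 0.477]
ft_force: [-0.0, 0.3, -0.0]
grip_width: 0.5
```

```bash
python3 snap.py w9 140 260 110 270; python3 - <<'E'
from fit import *;from workcell import manip;import pickle
o,W=pickle.load(open("w9.pkl","rb"))
m=gmask("pics/w9w.png",(0,420,150,420));n,l,s,c=cv2.connectedComponentsWithStats(m);print(s[1:],c[1:])
k=1+np.argmax(s[1:,4]);ys,xs=np.nonzero(l==k);pts=np.array([atz(W,(y,x),.16)[:2] for y,x in zip(ys,xs)])
cc=pts.mean(0);u,s,v=np.linalg.svd(pts-cc,full_matrices=False);print(cc,np.degrees(np.arctan2(v[0,1],v[0,0])),s)
E
```

```text
13.5 [ 0.51203533 -0.24645335  0.33091546] [ 0.52285253  0.47603621 -0.52174339  0.4772825 ] [-0.04979621  0.30097873 -0.03615469] [-0.46132433  0.27642914  1.00709795  1.61828926 -0.23834933  1.3761714
  0.48328618] 0.4999019008546228
[[ 261  178   27   72 1420]] [[273.73591549 213.75211268]]
[ 0.51065151 -0.24656107] -95.53786206146927 [0.63165577 0.18650874]
```

View pics/w9.png

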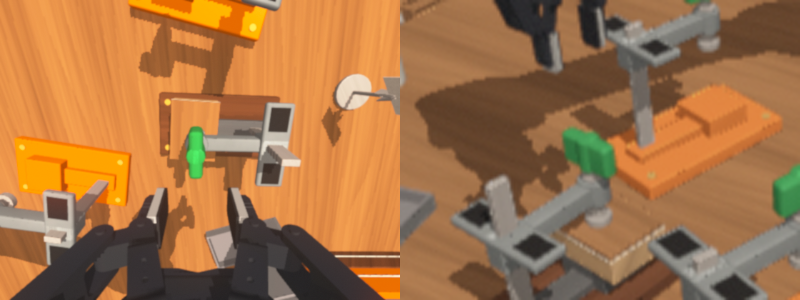

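The handle now stands 83° from where it was, and the box looks unmoved. I'll check the jaw tilt and the box shift by comparing pictures.

```bash
python3 - <<'E'
from h import *;from workcell import manip
im=manip.camera("top");cv2.imwrite("pics/t9.png",im[:,:,::-1])
A=[cv2.imread(f"pics/{n}.png")[160:280,125:225] for n in("scene0","w4s","w9s")]
cv2.imwrite("pics/cmp.png",cv2.resize(np.hstack(A),None,fx=2.66,fy=4.0,interpolation=2) if 0 else cv2.resize(np.hstack(A),None,fx=2.66,fy=2.66,interpolation=2))
for n in("scene0","w4s","w9s","top0","t9"):
    im=cv2.imread(f"pics/{n}.png");h=cv2.cvtColor(im,cv2.COLOR_BGR2HSV);m=((im.max(2)<50)&(h[...,1]<90)).astype(np.uint8)
    k,l,s,c=cv2.connectedComponentsWithStats(m);b=(190,270,110,210) if n[0]!="t" else (110,160,365,430)
    print(n,[(np.round(c[i][::-1],1).tolist(),int(s[i][4])) for i in range(1,k) if s[i][4]>25 and b[0]<c[i][1]<b[1] and b[2]<c[i][0]<b[3]])
a=cv2.imread("pics/top0.png").astype(int);b=cv2.imread("pics/t9.png").astype(int)
print("white clamp diff top",abs(a-b)[100:215,125:215].mean())
E
```

```text
scene0 [([211.6, 138.1], 49), ([224.3, 160.8], 57)]
w4s [([225.3, 141.1], 45), ([238.1, 163.5], 53)]
w9s [([225.5, 141.0], 46), ([238.2, 163.3], 55)]
top0 [([128.6, 381.6], 117), ([133.5, 413.8], 117), ([145.3, 387.4], 50)]
t9 [([142.6, 408.0], 256), ([132.6, 377.7], 108), ([149.9, 383.8], 55)]
white clamp diff top 6.262447665056361
```

View pics/cmp.png

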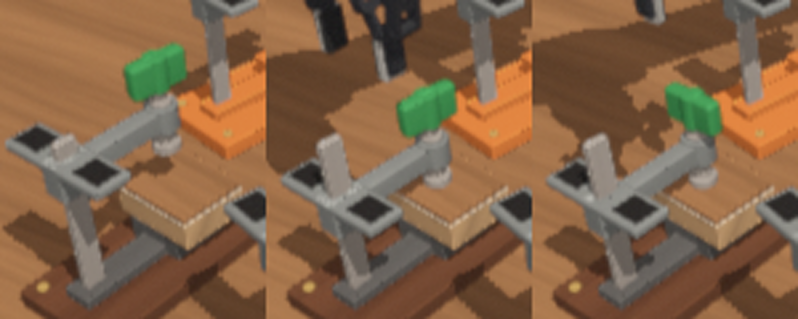

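View pics/t9.png

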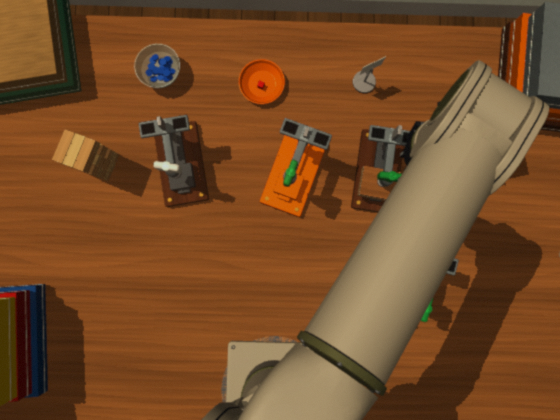

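```bash
python3 - <<'E'
from h import *;from workcell import manip
S=manip.camera_info("scene");T=manip.camera_info("top")
for n,s,t in(("0",(224.3,160.8),(128.6,381.6)),("w9",(238.2,163.3),(132.6,377.7))):
    print(n,tri([ray(S,s),ray(T,t)]))
def g(n,b):
    im=cv2.imread(n);h=cv2.cvtColor(im,cv2.COLOR_BGR2HSV);m=(h[...,0]>45)&(h[...,0]<80)&(h[...,1]>130);y,x=np.nonzero(m[b[0]:b[1],b[2]:b[3]]);return y.mean()+b[0],x.mean()+b[2]
print(tri([ray(S,g("pics/scene0.png",(170,205,165,200))),ray(T,g("pics/top0.png",(150,195,380,410)))]))
print(g("pics/w9s.png",(170,225,160,210)),g("pics/t9.png",(165,190,370,402)))
print(tri([ray(S,g("pics/w9s.png",(170,225,160,210))),ray(T,g("pics/t9.png",(165,190,370,402)))]))
E
```

```text
0 (array([ 0.61516181, -0.22265828,  0.16826698]), [np.float64(0.0007920607739386718), np.float64(0.000792060773938522)])
w9 (array([ 0.61600394, -0.22248521,  0.13122076]), [np.float64(0.0006754895201428261), np.float64(0.000675489520142938)])
(array([ 0.51179477, -0.24634018,  0.19519385]), [np.float64(0.0008584140581368231), np.float64(0.0008584140581367728)])
(np.float64(200.54782608695652), np.float64(185.3521739130435)) (np.float64(175.6927374301676), np.float64(388.72067039106145))
(array([ 0.51284899, -0.24227165,  0.15935512]), [np.float64(0.000632143443056769), np.float64(0.0006321434430567778)])
```

```bash
python3 - <<'E'
from h import *
A=[cv2.imread(f"pics/{n}.png")[r:r+60,150:210] for n,r in(("scene0",172),("w4s",186),("w9s",186))]
cv2.imwrite("pics/cmp2.png",cv2.resize(np.hstack(A),None,fx=4.4,fy=6,interpolation=cv2.INTER_CUBIC))
E
```

```text
(no output)
```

View pics/cmp2.png

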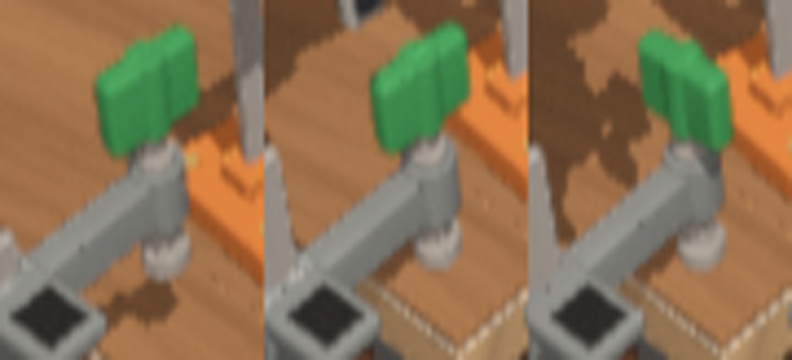

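```bash
python3 - <<'E'
from h import *
a=cv2.imread("pics/w4s.png",0);b=cv2.imread("pics/w9s.png",0);o=cv2.imread("pics/scene0.png",0)
def ecc(p,q,box,dx,dy,name):
    r0,r1,c0,c1=box
    t=p[r0:r1,c0:c1].astype(np.float32)
    M=np.array([[1,0,c0+dx],[0,1,r0+dy]],np.float32)
    try:
        cc,M=cv2.findTransformECC(t,q.astype(np.float32),M,cv2.MOTION_TRANSLATION,(3,200,1e-5),None,1);print(name,"dcol %.2f drow %.2f cc %.3f"%(M[0,2]-c0,M[1,2]-r0,cc))
    except Exception as e:print(name,"fail")
B={"armend":(209,224,176,194),"armmid":(215,232,166,182),"earL":(230,246,152,176),"earR":(219,233,131,152),"pad":(222,231,184,196),"box":(225,250,180,212),"spare":(262,300,370,415)}
for n,x in B.items(): ecc(a,b,x,0,0,"w4->w9 "+n)
for n in("armend","armmid","earL","earR","pad"):ecc(a,o,B[n],-2.5,-13.7,"w4->0 "+n)
ecc(a,o,B["box"],0,0,"w4->0 box");ecc(o,b,B["spare"],0,0,"0->9 spare");ecc(o,b,(225,250,192,212),0,0,"0->9 box")
E
```

```text
w4->w9 armend dcol -8.63 drow 4.49 cc 0.793
w4->w9 armmid dcol -3.46 drow 1.85 cc 0.926
w4->w9 earL dcol -0.17 drow 0.10 cc 0.991
w4->w9 earR dcol 0.15 drow 0.26 cc 0.921
w4->w9 pad dcol -0.28 drow -0.07 cc 0.934
w4->w9 box dcol -0.06 drow 0.00 cc 0.992
w4->w9 spare dcol -0.00 drow -0.00 cc 1.000
w4->0 armend dcol -2.05 drow -13.14 cc 0.942
w4->0 armmid dcol -5.49 drow -11.97 cc 0.843
w4->0 earL dcol -2.92 drow -13.77 cc 0.948
w4->0 earR dcol -2.54 drow -13.39 cc 0.812
w4->0 pad dcol -1.75 drow -12.65 cc 0.913
w4->0 box dcol 0.06 drow -0.05 cc 0.909
0->9 spare dcol -0.00 drow 0.00 cc 1.000
0->9 box dcol 0.05 drow -0.01 cc 0.985
```

The box and the white clamp have not moved (0.05 px or less). Tilt reads about 0.03 after the press plus a bit from screwing, which is too close to 0.03. I'll press the ear once more as a safety margin.

Call:
arm_command --moves '[[[1,0,0.81,-0.28,0],[1,0,0.81,-0.28,0],[1,0,0.81,-0.27,0],[1,0,0.81,-0.27,0],[1,0,0.81,-0.27,0],[1,0.8,0,0,0],[1,0.9,0,0,0],[1,0.9,0,0,0],[1,0.8,0,0,0],[1,0.6,0,0,0],[1,0,0,0,0],[1,0,0,0,0]]]'

```text
clock: 14.65
position: [0.6152, -0.2211, 0.2286]
ee_rot: [-0.522, -0.477, 0.523, -0.476]
ft_force: [0.4, -0.1, -0.1]
grip_width: -0.0
```

```bash
python3 snap.py w10 150 270 110 270
```

```text
14.65 [ 0.61515496 -0.22113139  0.22860953] [-0.52180045 -0.47725642  0.52293423 -0.47591007] [ 0.37747989 -0.11587278 -0.09302145] [-0.33962191  0.57677402  0.87925977  1.50961249 -0.45413157  1.27266694
  0.50387011] -0.00043053766770015584
```

View pics/w10.png

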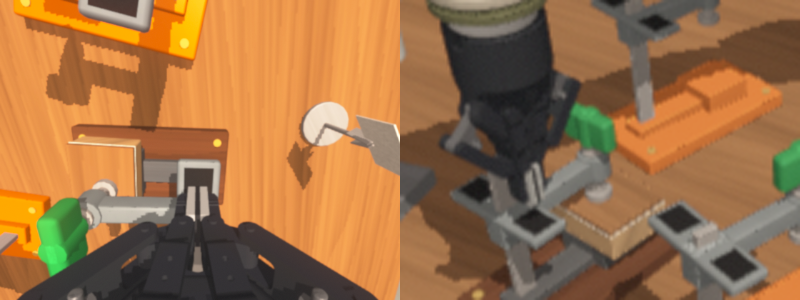

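The tips are over the left ear patch (about (185,198)). Descending gently.

Call:
arm_command --moves '[[[1,0.3,0,0,0],[1,0.3,0,0,0],[1,0.2,0,0,0],[1,0.1,0,0,0],[1,0.04,0,0,0],[1,0,0,0,0]]]'

```text
clock: 15.25
position: [0.6156, -0.2212, 0.2059]
ee_rot: [-0.522, -0.477, 0.522, -0.476]
ft_force: [-0.5, 0.7, 0.2]
grip_width: 0.002
```

Call:
arm_command --moves '[[[1,0.04,0,0,0],[1,0,0,0,0]]]'

```text
clock: 15.42
position: [0.6158, -0.2214, 0.2055]
ee_rot: [0.522, 0.477, -0.522, 0.477]
ft_force: [-0.2, 0.1, 2.7]
grip_width: -0.001
```

Call:
arm_command --moves '[[[1,0.04,0,0,0],[1,0,0,0,0]]]'

```text
clock: 15.58
position: [0.616, -0.2213, 0.2051]
ee_rot: [0.523, 0.476, -0.522, 0.477]
ft_force: [-1.8, 1.5, 7.8]
grip_width: -0.001
```

Call:
arm_command --moves '[[[1,0.04,0,0,0],[1,0,0,0,0]]]'

```text
clock: 15.75
position: [0.616, -0.2213, 0.2044]
ee_rot: [0.523, 0.476, -0.522, 0.477]
ft_force: [-2.7, 1.7, 10.3]
grip_width: 0.005
```

Call:
arm_command --moves '[[[1,0.04,0,0,0],[1,0,0,0,0]]]'

```text
clock: 15.92
position: [0.6161, -0.2213, 0.2036]
ee_rot: [0.523, 0.476, -0.522, 0.477]
ft_force: [-2.9, 2.3, 11.7]
grip_width: 0.004
```

Call:
arm_command --moves '[[[1,0.04,0,0,0],[1,0,0,0,0]]]'

```text
clock: 16.08
position: [0.6163, -0.2213, 0.2028]
ee_rot: [0.523, 0.476, -0.522, 0.477]
ft_force: [-2.8, 2.1, 12.5]
grip_width: 0.002
```

Call:
arm_command --moves '[[[1,0.04,0,0,0],[1,0.04,0,0,0],[1,0,0,0,0]]]'

```text
clock: 16.33
position: [0.6165, -0.2213, 0.201]
ee_rot: [0.523, 0.476, -0.521, 0.477]
ft_force: [-2.4, 3.2, 14.0]
grip_width: 0.005
```

Call:
arm_command --moves '[[[1,0.04,0,0,0],[1,0,0,0,0]]]'

```text
clock: 16.5
position: [0.6166, -0.2214, 0.2002]
ee_rot: [0.523, 0.476, -0.521, 0.477]
ft_force: [-2.9, 3.5, 14.3]
grip_width: 0.001
```

Call:
arm_command --moves '[[[1,0.04,0,0,0],[1,0.04,0,0,0],[1,0,0,0,0],[1,0,0,0,0]]]'

```text
clock: 16.83
position: [0.6168, -0.2214, 0.1986]
ee_rot: [0.523, 0.476, -0.521, 0.478]
ft_force: [-2.2, 2.5, 15.6]
grip_width: -0.0
```

Call:
arm_command --moves '[[[1,-0.1,0,0,0],[1,-0.4,0,0,0],[1,-0.8,0,0,0],[1,-0.9,0,0,0],[1,-0.9,0,0,0],[1,-0.9,0,0,0],[1,-0.9,0,0,0],[1,0,0,0,0],[1,0,0,0,0]]]'

```text
clock: 17.58
position: [0.6159, -0.2217, 0.3201]
ee_rot: [0.523, 0.476, -0.522, 0.477]
ft_force: [-0.4, -0.7, -0.5]
grip_width: -0.0
```

```bash
python3 snap.py w11 150 270 110 270; python3 - <<'E'
from h import *
a=cv2.imread("pics/w4s.png",0);b=cv2.imread("pics/w11s.png",0);o=cv2.imread("pics/scene0.png",0)
def ecc(p,q,box,dx,dy,name):
    r0,r1,c0,c1=box;M=np.array([[1,0,c0+dx],[0,1,r0+dy]],np.float32)
    cc,M=cv2.findTransformECC(p[r0:r1,c0:c1].astype(np.float32),q.astype(np.float32),M,cv2.MOTION_TRANSLATION,(3,200,1e-5),None,1);print(name,"dcol %.2f drow %.2f cc %.3f"%(M[0,2]-c0,M[1,2]-r0,cc))
for n,x in {"earL":(230,246,152,176),"earR":(219,233,131,152),"pad":(222,231,184,196),"box":(225,250,180,212)}.items(): ecc(a,b,x,0,1 if n[0]=="e" else 0,"w4->w11 "+n)
ecc(o,b,(262,300,370,415),0,0,"0->11 spare");ecc(o,b,(225,250,192,212),0,0,"0->11 box")
E
```

```text
17.5833 [ 0.61586912 -0.22171171  0.32012614] [ 0.52280304  0.47592686 -0.52189942  0.47727519] [-0.36349378 -0.67088708 -0.54241042] [-0.35190995  0.51430332  0.92081133  1.39121181 -0.40719931  1.43077977
  0.46875764] -0.0002480522641641799
w4->w11 earL dcol -0.04 drow 2.61 cc 0.980
w4->w11 earR dcol 0.38 drow 2.40 cc 0.948
w4->w11 pad dcol -0.07 drow 0.43 cc 0.963
w4->w11 box dcol -0.01 drow 0.07 cc 0.991
0->11 spare dcol -0.00 drow 0.00 cc 1.000
0->11 box dcol 0.09 drow -0.02 cc 0.982
```

View pics/w11.png

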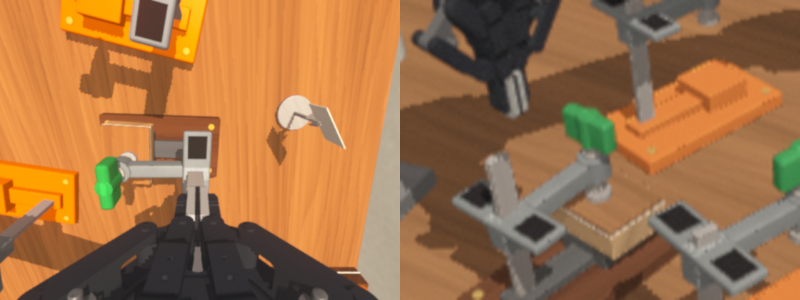

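```bash
python3 - <<'E'
from h import *
a=cv2.imread("pics/w4s.png",0)
def ecc(p,q,box,dx,dy,name):
    r0,r1,c0,c1=box;M=np.array([[1,0,c0+dx],[0,1,r0+dy]],np.float32)
    try:
        cc,M=cv2.findTransformECC(p[r0:r1,c0:c1].astype(np.float32),q.astype(np.float32),M,cv2.MOTION_TRANSLATION,(3,200,1e-6),None,1);print(name,"dcol %.2f drow %.2f cc %.3f"%(M[0,2]-c0,M[1,2]-r0,cc))
    except Exception:print(name,"fail")
g={n:cv2.imread(f"pics/{n}.png",0) for n in("scene0","s3raw","w4s","w5s","w9s","w10s","w11s")}
for x,y in(("w9s","w10s"),("w9s","w11s"),("w10s","w11s")):
    ecc(g[x],g[y],(188,215,173,198),0,0,f"handle {x}->{y}")
    ecc(g[x],g[y],(220,233,182,198),0,0,f"pad {x}->{y}")
    ecc(g[x],g[y],(205,233,182,202),0,0,f"pad+end {x}->{y}")
for x,y in(("w4s","w5s"),("s3raw","w4s")):
    ecc(g[x],g[y],(222,231,184,196),0,0,f"pad {x}->{y}")
    ecc(g[x],g[y],(186,212,172,198),0,0,f"handle {x}->{y}")
    ecc(g[x],g[y],(230,246,152,176),0,0,f"ear {x}->{y}")
A=[g2[186:246,150:210] for g2 in(cv2.imread("pics/w4s.png"),cv2.imread("pics/w9s.png"),cv2.imread("pics/w11s.png"))]
cv2.imwrite("pics/cmp3.png",cv2.resize(np.hstack(A),None,fx=4.4,fy=4.4,interpolation=cv2.INTER_CUBIC))
E
```

```text
handle w9s->w10s fail
pad w9s->w10s dcol -0.01 drow 0.02 cc 0.999
pad+end w9s->w10s dcol -0.01 drow 0.00 cc 0.999
handle w9s->w11s dcol 0.61 drow 0.82 cc 0.649
pad w9s->w11s dcol 0.24 drow 0.52 cc 0.972
pad+end w9s->w11s dcol 0.24 drow 0.47 cc 0.978
handle w10s->w11s dcol -0.80 drow -0.76 cc 0.710
pad w10s->w11s dcol 0.24 drow 0.51 cc 0.973
pad+end w10s->w11s dcol 0.25 drow 0.48 cc 0.979
pad w4s->w5s dcol -0.01 drow 0.02 cc 0.999
handle w4s->w5s dcol -0.05 drow -0.29 cc 0.639
ear w4s->w5s dcol -0.00 drow 0.00 cc 1.000
pad s3raw->w4s dcol -0.19 drow 0.61 cc 0.949
handle s3raw->w4s dcol 0.90 drow 0.22 cc 0.603
ear s3raw->w4s dcol -1.51 drow 1.92 cc 0.526
```

View pics/cmp3.png

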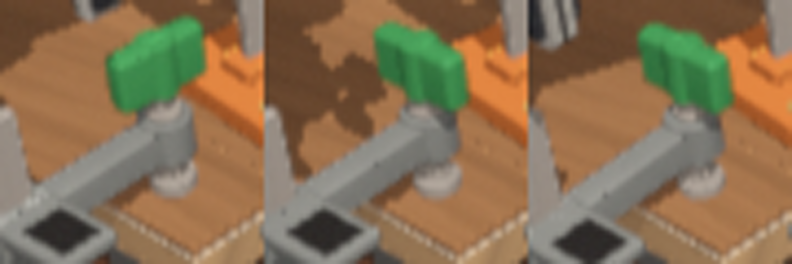

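The second press explains the first. In the first press, with the jaws spread across the bar, the finger linkage rubbed the bar top. That accounts for the 8 N sideways force, and it took part of the load. The pad then dropped another ~1.3 mm in the second press, where force and travel match the tip law (15.6 N, ~5.6 mm). So step 1 was probably not met before the screwing. There is time to redo it properly: unscrew by about 78°, press with the good orientation, then screw again.

Call:
arm_command --moves '[[[0.5,0,-0.81,0.28,0],[0.5,0,-0.81,0.28,0],[0.5,0,-0.81,0.28,0],[0.5,0,-0.81,0.27,0],[0.5,0,-0.82,0.27,0],[0.5,0.5,0,0,0],[0.5,0.7,0,0,0],[0.5,0,0,0,0]]]'

```text
clock: 18.35
position: [0.5103, -0.2451, 0.2853]
ee_rot: [-0.522, -0.478, 0.523, -0.475]
ft_force: [-0.2, 0.4, -1.0]
grip_width: 0.499
```

```bash
python3 snap.py w12 150 270 110 270
```

```text
18.35 [ 0.51034249 -0.24513523  0.28527496] [-0.52156223 -0.47832065  0.52280663 -0.47524249] [-0.19573485  0.40386605 -1.04912318] [-0.44952239  0.31499829  0.9968074   1.6851382  -0.27331258  1.29621589
  0.51033403] 0.4988243326389045
```

View pics/w12.png

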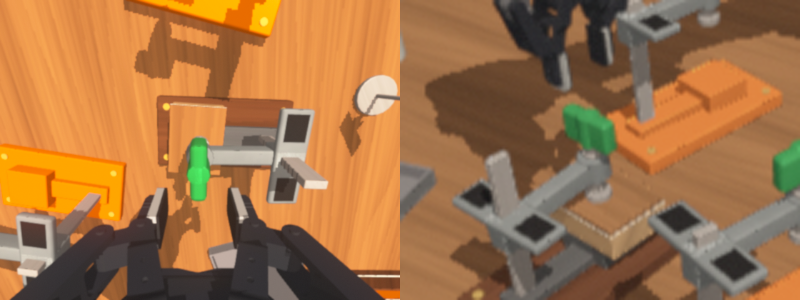

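The handle (col 198) is centred between the fingers (155 and 238). Descend and grip.

Call:
arm_command --moves '[[[0.5,0.7,0.04,0.05,0],[0.5,0.8,0,0,0],[0.5,0.7,0,0,0],[0.5,0.4,0,0,0],[0.5,0,0,0,0],[1,0,0,0,0],[1,0,0,0,0],[1,0,0,0,0],[1,0,0,0,0],[1,0,0,0,0]]]'

```text
clock: 19.28
position: [0.5121, -0.2482, 0.225]
ee_rot: [0.523, 0.477, -0.522, 0.476]
ft_force: [-5.3, 0.5, 6.8]
grip_width: 0.175
```

Call:
arm_command --moves '[[[1,0,0,0,-4],[1,0,0,0,-7],[1,0,0,0,-7],[1,0,0,0,-7],[1,0,0,0,-7],[1,0,0,0,-7],[1,0,0,0,-7],[1,0,0,0,-7],[1,0,0,0,-7],[1,0,0,0,-7],[1,0,0,0,-7],[1,0,0,0,-4]]]'

```text
clock: 20.28
position: [0.5133, -0.2466, 0.225]
ee_rot: [0.104, 0.699, -0.102, 0.7]
ft_force: [1.0, 4.5, 2.9]
grip_width: 0.174
```

Call:
arm_command --moves '[[[1,0,0,0,0],[0.5,0,0,0,0],[0.5,0,0,0,0],[0.5,0,0,0,0],[0.5,-0.5,0,0,0],[0.5,-0.8,0,0,0],[0.5,-0.9,0,0,0],[0.5,-0.9,0,0,0],[0.5,-0.8,0,0,0],[0.5,0,0,0,0]]]'

```text
clock: 21.12
position: [0.5133, -0.2489, 0.3262]
ee_rot: [0.106, 0.697, -0.107, 0.701]
ft_force: [0.2, -0.4, 0.6]
grip_width: 0.502
```

```bash
python3 snap.py w13 150 270 110 270; python3 - <<'E'
from fit import *;import pickle
o,W=pickle.load(open("w13.pkl","rb"))
m=gmask("pics/w13w.png",(0,420,150,420));n,l,s,c=cv2.connectedComponentsWithStats(m)
k=1+np.argmax(s[1:,4]);ys,xs=np.nonzero(l==k);pts=np.array([atz(W,(y,x),.16)[:2] for y,x in zip(ys,xs)])
cc=pts.mean(0);u,s,v=np.linalg.svd(pts-cc,full_matrices=False);print(cc,np.degrees(np.arctan2(v[0,1],v[0,0])),s)
q=o["ee_rot"];print("tool yaw",90-2*np.degrees(np.arctan2(q[0],q[1])))
E
```

```text
21.1167 [ 0.5132521  -0.24888504  0.32622688] [ 0.10597142  0.69683752 -0.10657785  0.70130499] [ 0.21334503 -0.40267875  0.59293126] [-0.23935822  0.22337606  0.72021789  1.6144063  -0.15134928  1.35415189
  1.7693124 ] 0.5020895285826182
[ 0.51178528 -0.24595188] -17.25915949385943 [0.64683025 0.18939258]
tool yaw 72.70601897897642
```

View pics/w13.png

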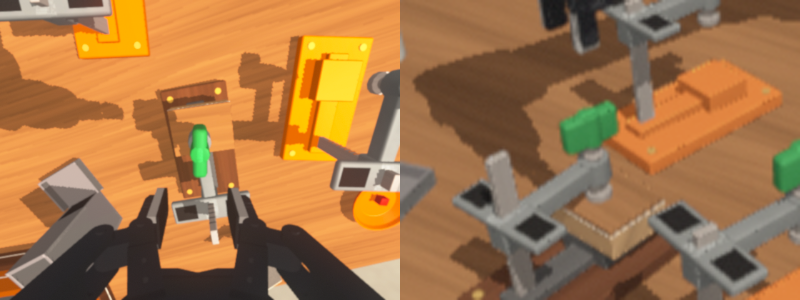

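The handle is back at -17°, so the screw is within ~0.09 rad of its start. Now I turn the tool and press the ear with the clear orientation.

Call:
arm_command --moves '[[[1,0,0,0,7.1],[1,0,0,0,7.1],[1,0,0,0,7.1],[1,0,0,0,7.1],[1,0,0,0,7.1],[1,0,0,0,7.1],[1,0,0,0,7.1],[1,0,0,0,7.1],[1,0,0,0,7.1],[1,0,0,0,7.1],[1,0,0,0,7.1],[1,0,0,0,0]]]'

```text
clock: 22.22
position: [0.512, -0.2476, 0.3204]
ee_rot: [-0.524, -0.475, 0.525, -0.474]
ft_force: [0.2, 0.3, 0.9]
grip_width: 0.004
```

Call:
arm_command --moves '[[[1,0,0.8,-0.3,0],[1,0,0.8,-0.3,0],[1,0,0.8,-0.3,0],[1,0,0.79,-0.29,0],[1,0,0.79,-0.29,0],[1,0.8,0,0,0],[1,0.9,0,0,0],[1,0.9,0,0,0],[1,0.7,0,0,0],[1,0.5,0,0,0],[1,0,0,0,0],[1,0,0,0,0]]]'

```text
clock: 23.22
position: [0.6147, -0.2201, 0.226]
ee_rot: [-0.522, -0.477, 0.523, -0.476]
ft_force: [0.3, 0.6, -0.4]
grip_width: 0.002
```

Call:
arm_command --moves '[[[1,0.4,0.04,0.04,0],[1,0.3,0,0,0],[1,0.2,0,0,0],[1,0.1,0,0,0],[1,0,0,0,0]]]'

```text
clock: 23.63
position: [0.6155, -0.2211, 0.2005]
ee_rot: [-0.523, -0.477, 0.523, -0.476]
ft_force: [0.3, -0.3, 0.4]
grip_width: 0.001
```

Call:
arm_command --moves '[[[1,0.08,0,0,0],[1,0,0,0,0]]]'

```text
clock: 23.8
position: [0.6159, -0.2213, 0.1994]
ee_rot: [0.523, 0.476, -0.523, 0.476]
ft_force: [0.2, -0.6, 0.8]
grip_width: -0.0
```

Call:
arm_command --moves '[[[1,0.06,0,0,0],[1,0,0,0,0]]]'

```text
clock: 23.97
position: [0.6161, -0.2213, 0.1989]
ee_rot: [0.523, 0.476, -0.522, 0.476]
ft_force: [-3.0, 2.5, 10.1]
grip_width: 0.0
```

Call:
arm_command --moves '[[[1,0.06,0,0,0],[1,0,0,0,0]]]'

```text
clock: 24.13
position: [0.6162, -0.2213, 0.1978]
ee_rot: [0.523, 0.476, -0.522, 0.477]
ft_force: [-3.1, 1.7, 12.8]
grip_width: 0.004
```

Call:
arm_command --moves '[[[1,0.06,0,0,0],[1,0,0,0,0]]]'

```text
clock: 24.3
position: [0.6164, -0.2212, 0.1966]
ee_rot: [0.523, 0.476, -0.522, 0.477]
ft_force: [-4.4, 3.2, 14.6]
grip_width: 0.002
```

```bash
python3 snap.py w14 150 270 110 270;  python3 - <<'E'
from h import *
def ecc(p,q,box,dx,dy,name):
    r0,r1,c0,c1=box;M=np.array([[1,0,c0+dx],[0,1,r0+dy]],np.float32)
    cc,M=cv2.findTransformECC(p[r0:r1,c0:c1].astype(np.float32),q.astype(np.float32),M,cv2.MOTION_TRANSLATION,(3,200,1e-6),None,1);print(name,"dcol %.2f drow %.2f cc %.3f"%(M[0,2]-c0,M[1,2]-r0,cc))
g={n:cv2.imread(f"pics/{n}.png",0) for n in("w4s","w11s","w13s","w14s")}
for x,y in(("w4s","w13s"),("w11s","w13s"),("w13s","w14s")):
    ecc(g[x],g[y],(222,231,184,196),0,0,f"pad {x}->{y}")
ecc(g["w11s"],g["w13s"],(233,249,152,176),0,0,"earL 11->13")
E
```

```text
24.3 [ 0.61641534 -0.22122087  0.19663515] [ 0.52338819  0.47580237 -0.52189676  0.47676061] [-4.43014293  3.24167769 14.55072087] [-0.29110016  0.58099316  0.79691358  1.53999287 -0.43565967  1.20318125
  0.48862552] 0.002250441864836758
pad w4s->w13s dcol -0.10 drow 0.69 cc 0.947
pad w11s->w13s dcol -0.09 drow 0.33 cc 0.925
pad w13s->w14s dcol 0.07 drow 0.19 cc 0.964
earL 11->13 dcol 0.20 drow -0.17 cc 0.993
```

Call:
arm_command --moves '[[[1,0.06,0,0,0],[1,0,0,0,0],[1,0,0,0,0]]]'

```text
clock: 24.65
position: [0.6166, -0.2213, 0.1955]
ee_rot: [0.523, 0.476, -0.522, 0.477]
ft_force: [-3.7, 3.5, 15.2]
grip_width: 0.004
```

Call:
arm_command --moves '[[[1,0.05,0,0,0],[1,0,0,0,0],[1,0,0,0,0]]]'

```text
clock: 24.9
position: [0.6167, -0.2212, 0.1944]
ee_rot: [0.524, 0.476, -0.522, 0.477]
ft_force: [-3.2, 3.2, 16.3]
grip_width: -0.002
```

```bash
python3 snap.py w15 150 270 110 270;  python3 - <<'E'
from h import *
def ecc(p,q,box,dx,dy,name):
    r0,r1,c0,c1=box;M=np.array([[1,0,c0+dx],[0,1,r0+dy]],np.float32)
    cc,M=cv2.findTransformECC(p[r0:r1,c0:c1].astype(np.float32),q.astype(np.float32),M,cv2.MOTION_TRANSLATION,(3,200,1e-6),None,1);print(name,"dcol %.2f drow %.2f cc %.3f"%(M[0,2]-c0,M[1,2]-r0,cc))
g={n:cv2.imread(f"pics/{n}.png",0) for n in("w4s","w11s","w13s","w14s","w15s")}
for x,y in(("w13s","w15s"),("w14s","w15s")):
    ecc(g[x],g[y],(222,231,184,196),0,0,f"pad {x}->{y}")
    ecc(g[x],g[y],(225,250,185,212),0,0,f"box {x}->{y}")
E
```

```text
24.9 [ 0.61671151 -0.22122959  0.1944379 ] [ 0.52358216  0.47560269 -0.52165135  0.47701538] [-3.2439753   3.18543438 16.33857642] [-0.29024564  0.5831395   0.79550134  1.5418797  -0.43767186  1.19872018
  0.48987984] -0.0018650838901969633
pad w13s->w15s dcol 0.16 drow 0.34 cc 0.922
box w13s->w15s dcol 0.02 drow 0.07 cc 0.992
pad w14s->w15s dcol 0.00 drow 0.21 cc 0.963
box w14s->w15s dcol 0.02 drow 0.05 cc 0.996
```

View pics/w15.png

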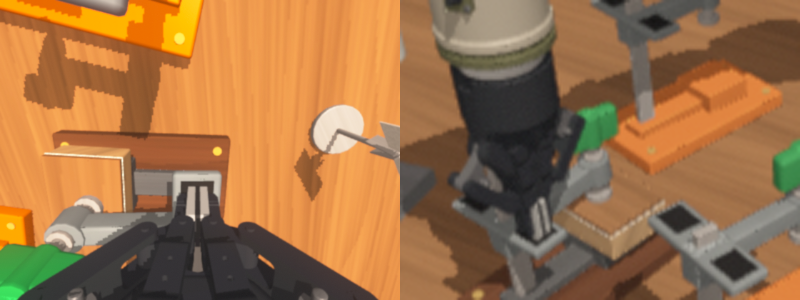

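Force rose smoothly to 16.3 N over about 5 mm of ear travel, with no sideways snag, so the jaw is bound and the pad loaded. The scene picture shows the pad on the lid. I'll go back to the handle.

Call:
arm_command --moves '[[[1,-0.1,0,0,0],[1,-0.5,0,0,0],[1,-0.9,0,0,0],[1,-0.9,0,0,0],[1,-0.9,0,0,0],[1,-0.9,0,0,0],[0.5,-0.8,0,0,0],[0.5,0,-0.81,0.28,0],[0.5,0,-0.81,0.28,0],[0.5,0,-0.81,0.28,0],[0.5,0,-0.81,0.27,0],[0.5,0,-0.82,0.27,0]]]'

```text
clock: 26.0
position: [0.5103, -0.2465, 0.3173]
ee_rot: [0.523, 0.476, -0.523, 0.476]
ft_force: [0.3, -0.9, -0.2]
grip_width: 0.499
```

Call:
arm_command --moves '[[[0.5,0,0,0,-7.1],[0.5,0,0,0,-7.1],[0.5,0,0,0,-7.1],[0.5,0,0,0,-7.1],[0.5,0,0,0,-7.1],[0.5,0,0,0,-7.1],[0.5,0,0,0,-7.1],[0.5,0,0,0,-7.1],[0.5,0,0,0,-7.1],[0.5,0,0,0,-7.1],[0.5,0,0,0,-7.1],[0.5,0,0,0,0]]]'

```text
clock: 27.0
position: [0.5113, -0.2464, 0.3176]
ee_rot: [0.104, 0.699, -0.104, 0.7]
ft_force: [-0.5, 0.3, 0.5]
grip_width: 0.496
```

```bash
python3 snap.py w16 150 270 110 270; python3 - <<'E'
from fit import *;import pickle
o,W=pickle.load(open("w16.pkl","rb"))
m=gmask("pics/w16w.png",(0,420,150,420));n,l,s,c=cv2.connectedComponentsWithStats(m)
k=1+np.argmax(s[1:,4]);ys,xs=np.nonzero(l==k);pts=np.array([atz(W,(y,x),.16)[:2] for y,x in zip(ys,xs)])
cc=pts.mean(0);u,s,v=np.linalg.svd(pts-cc,full_matrices=False);print(cc,np.degrees(np.arctan2(v[0,1],v[0,0])),s)
q=o["ee_rot"];yw=90-2*np.degrees(np.arctan2(q[0],q[1]));print("tool yaw",yw)
d=cc-o["position"][:2];a=np.radians(yw);print("y,z mm",1000*(d@[np.cos(a),np.sin(a)]),1000*(d@[np.sin(a),-np.cos(a)]))
E
```

```text
27.0 [ 0.51128216 -0.24642209  0.31755827] [ 0.10405945  0.69922068 -0.10396819  0.69960895] [-0.47749901  0.34149053  0.52991642] [-0.2421538   0.22518346  0.718741    1.63081816 -0.15182934  1.34212865
  1.77406543] 0.49644004732189173
[ 0.51187265 -0.24590862] -17.46904569600095 [0.66765858 0.1935202 ]
tool yaw 73.07050505610974
y,z mm 0.6631682083755579 0.41538274744602105
```

View pics/w16.png

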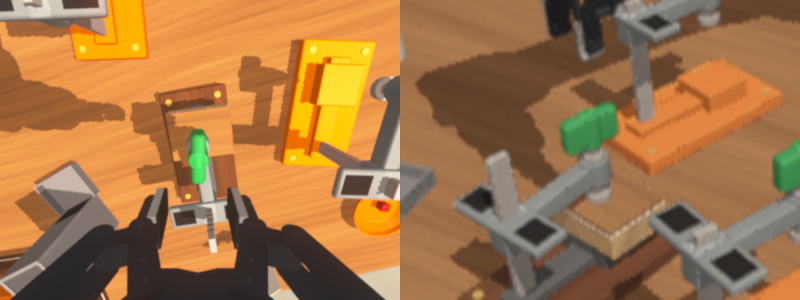

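The handle is aligned (under 1 mm, 0.5°) and the jaw visibly tipped. Descend, grip and turn.

Call:
arm_command --moves '[[[0.5,0.6,0,0,0],[0.5,0.9,0,0,0],[0.5,0.9,0,0,0],[0.5,0.8,0,0,0],[0.5,0.5,0,0,0],[0.5,0.18,0,0,0],[1,0,0,0,0],[1,0,0,0,0],[1,0,0,0,0],[1,0,0,0,0],[1,0,0,0,0],[1,0,0,0,0]]]'

```text
clock: 28.1
position: [0.512, -0.2462, 0.221]
ee_rot: [0.106, 0.698, -0.106, 0.7]
ft_force: [-1.1, 0.7, 7.0]
grip_width: 0.176
```

Call:
arm_command --moves '[[[1,0,0,0,3],[1,0,0,0,5],[1,0,0,0,5],[1,0,0,0,5],[1,0,0,0,5],[1,0,0,0,5],[1,0,0,0,5],[1,0,0,0,5],[1,0,0,0,4],[1,0,0,0,0]]]'

```text
clock: 28.93
position: [0.5118, -0.2465, 0.2211]
ee_rot: [0.351, 0.613, -0.351, 0.614]
ft_force: [-1.4, 1.4, 7.3]
grip_width: 0.179
```

Turn is going smoothly (about 42° so far), with low forces. Another 40°.

Call:
arm_command --moves '[[[1,0,0,0,3],[1,0,0,0,5],[1,0,0,0,5],[1,0,0,0,5],[1,0,0,0,5],[1,0,0,0,5],[1,0,0,0,5],[1,0,0,0,5],[1,0,0,0,3],[1,0,0,0,0],[1,0,0,0,0]]]'

```text
clock: 29.85
position: [0.5115, -0.2465, 0.221]
ee_rot: [0.543, 0.453, -0.543, 0.453]
ft_force: [-4.0, 1.9, 10.3]
grip_width: 0.182
```

Call:
arm_command --moves '[[[0.5,0,0,0,0],[0.5,0,0,0,0],[0.5,0,0,0,0],[0.5,-0.3,0,0,0],[0.5,-0.6,0,0,0],[0.5,-0.9,0,0,0],[0.5,-0.9,0,0,0],[0.5,-0.9,0,0,0],[0.5,-0.9,0,0,0],[0.5,0,0,0,0]]]'

```text
clock: 30.68
position: [0.5124, -0.2473, 0.3369]
ee_rot: [0.544, 0.452, -0.542, 0.455]
ft_force: [1.1, -0.7, 0.9]
grip_width: 0.499
```

```bash
python3 snap.py w17 150 270 110 270; python3 - <<'E'
from fit import *;import pickle
o,W=pickle.load(open("w17.pkl","rb"))
m=gmask("pics/w17w.png",(0,420,150,420));n,l,s,c=cv2.connectedComponentsWithStats(m)
k=1+np.argmax(s[1:,4]);ys,xs=np.nonzero(l==k);pts=np.array([atz(W,(y,x),.16)[:2] for y,x in zip(ys,xs)])
cc=pts.mean(0);u,s,v=np.linalg.svd(pts-cc,full_matrices=False);print(cc,np.degrees(np.arctan2(v[0,1],v[0,0])))
def ecc(p,q,box,name,dy=0):
    r0,r1,c0,c1=box;M=np.array([[1,0,c0],[0,1,r0+dy]],np.float32)
    cc,M=cv2.findTransformECC(p[r0:r1,c0:c1].astype(np.float32),q.astype(np.float32),M,cv2.MOTION_TRANSLATION,(3,200,1e-6),None,1);print(name,"dcol %.2f drow %.2f cc %.3f"%(M[0,2]-c0,M[1,2]-r0,cc))
a=cv2.imread("pics/scene0.png",0);b=cv2.imread("pics/w17s.png",0);d=cv2.imread("pics/w4s.png",0);e=cv2.imread("pics/w16s.png",0)
ecc(a,b,(262,300,370,415),"spare");ecc(d,b,(225,250,180,212),"box");ecc(d,b,(230,246,152,176),"earL w4->",3);ecc(e,b,(235,251,152,176),"earL w16->");ecc(e,b,(222,231,184,196),"pad w16->")
E
```

```text
30.6833 [ 0.51236425 -0.24725153  0.33693179] [ 0.54388755  0.45161076 -0.54154951  0.45492657] [ 1.14359517 -0.71599964  0.94947197] [-0.48444489  0.2814736   1.04104327  1.61033255 -0.24792569  1.38617364
  0.40485087] 0.49913357278441367
[ 0.5108187  -0.24589336] -100.46497717359489
spare dcol -0.00 drow 0.00 cc 1.000
box dcol 0.02 drow 0.10 cc 0.988
earL w4-> dcol -0.06 drow 3.22 cc 0.976
earL w16-> dcol -0.30 drow -0.91 cc 0.994
pad w16-> dcol -0.21 drow -0.63 cc 0.928
```

View pics/w17.png

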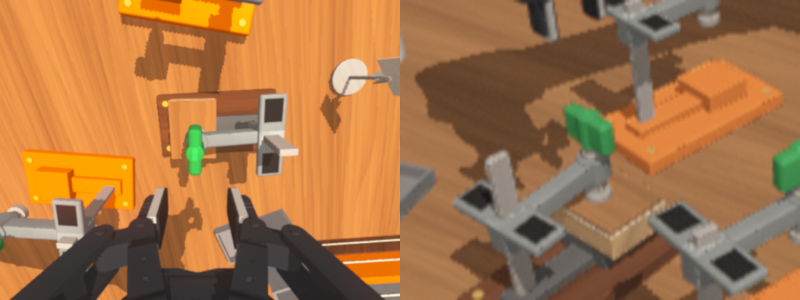

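The handle is now 83° on from -17.5°. The box and the white clamp are unmoved. As a last check and margin, I'll press the ear lightly and see at what force it resists.

Call:
arm_command --moves '[[[1,0,0,0,-5.2],[1,0,0.8,-0.28,0],[1,0,0.8,-0.28,0],[1,0,0.8,-0.28,0],[1,0,0.81,-0.29,0],[1,0.6,0.81,-0.29,0],[1,0.95,0,0,0],[1,0.95,0,0,0],[1,0.95,0,0,0],[1,0.9,0,0,0],[1,0.6,0,0,0],[1,0,0,0,0]]]'

```text
clock: 31.78
position: [0.6129, -0.2186, 0.2041]
ee_rot: [-0.52, -0.48, 0.523, -0.475]
ft_force: [0.2, 0.1, -0.2]
grip_width: -0.0
```

Call:
arm_command --moves '[[[1,0,0,0,0]]]'

```text
clock: 31.87
position: [0.6141, -0.2194, 0.2076]
ee_rot: [-0.521, -0.478, 0.522, -0.477]
ft_force: [0.6, -0.4, 1.2]
grip_width: -0.001
```

Call:
arm_command --moves '[[[1,0.2,0.05,0.07,0],[1,0.15,0,0,0],[1,0,0,0,0]]]'

```text
clock: 32.12
position: [0.6158, -0.2216, 0.1998]
ee_rot: [0.522, 0.477, -0.521, 0.478]
ft_force: [1.1, 0.7, 0.2]
grip_width: 0.001
```

Call:
arm_command --moves '[[[1,0.06,0,0,0],[1,0,0,0,0]]]'

```text
clock: 32.28
position: [0.6159, -0.2215, 0.1986]
ee_rot: [0.522, 0.477, -0.521, 0.478]
ft_force: [-0.4, 0.4, -1.2]
grip_width: 0.002
```

Call:
arm_command --moves '[[[1,0.06,0,0,0],[1,0,0,0,0]]]'

```text
clock: 32.45
position: [0.616, -0.2214, 0.1978]
ee_rot: [0.522, 0.477, -0.521, 0.478]
ft_force: [-3.3, 2.1, 7.7]
grip_width: 0.001
```

Call:
arm_command --moves '[[[1,0.06,0,0,0],[1,0,0,0,0]]]'

```text
clock: 32.62
position: [0.6162, -0.2214, 0.1973]
ee_rot: [0.522, 0.477, -0.521, 0.478]
ft_force: [-6.0, 3.6, 15.5]
grip_width: -0.002
```

Call:
arm_command --moves '[[[1,0.05,0,0,0],[1,0,0,0,0],[1,0,0,0,0]]]'

```text
clock: 32.87
position: [0.6163, -0.2213, 0.1965]
ee_rot: [0.522, 0.477, -0.521, 0.478]
ft_force: [-4.3, 4.3, 17.8]
grip_width: -0.002
```

Call:
arm_command --moves '[[[1,-0.1,0,0,0],[1,-0.4,0,0,0],[1,-0.8,0,0,0],[1,-0.9,0,0,0],[1,-0.9,0,0,0],[1,-0.9,0,0,0],[1,-0.9,0,0,0],[1,0,0,0,0],[1,0,0,0,0]]]'

```text
clock: 33.62
position: [0.6161, -0.2219, 0.3183]
ee_rot: [0.522, 0.477, -0.521, 0.478]
ft_force: [0.5, -0.1, 0.9]
grip_width: 0.001
```

```bash
python3 snap.py w18 150 270 110 270; python3 - <<'E'
from h import *
def ecc(p,q,box,name,dy=0):
    r0,r1,c0,c1=box;M=np.array([[1,0,c0],[0,1,r0+dy]],np.float32)
    cc,M=cv2.findTransformECC(p[r0:r1,c0:c1].astype(np.float32),q.astype(np.float32),M,cv2.MOTION_TRANSLATION,(3,200,1e-6),None,1);print(name,"dcol %.2f drow %.2f cc %.3f"%(M[0,2]-c0,M[1,2]-r0,cc))
a=cv2.imread("pics/scene0.png",0);b=cv2.imread("pics/w18s.png",0);e=cv2.imread("pics/w17s.png",0)
ecc(a,b,(262,300,370,415),"spare");ecc(a,b,(225,250,192,212),"box");ecc(e,b,(235,251,152,176),"earL w17->");ecc(e,b,(222,231,184,196),"pad w17->")
E
```

```text
33.6167 [ 0.61606467 -0.22185723  0.31829472] [ 0.52204023  0.47676731 -0.52097188  0.47828362] [ 0.5363627  -0.05079307  0.87252759] [-0.35699056  0.51930328  0.93014056  1.39384178 -0.41436339  1.42870165
  0.47736141] 0.0009697815063907111
spare dcol -0.00 drow 0.00 cc 1.000
box dcol 0.09 drow -0.02 cc 0.980
earL w17-> dcol 0.05 drow 0.13 cc 0.994
pad w17-> dcol 0.03 drow 0.06 cc 0.990
```

View pics/w18.png

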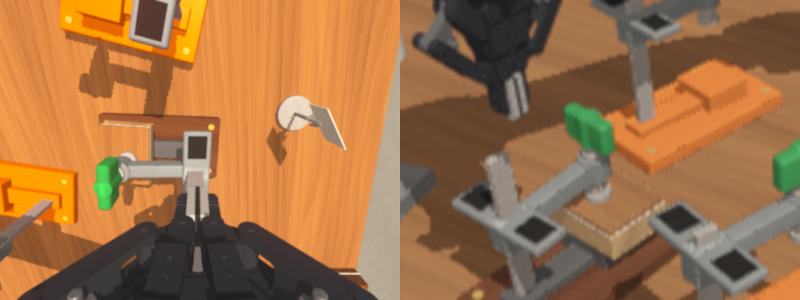

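Resisted up to 17.8 N, with the ear yielding only slightly. By the given law that is a tilt of about 0.06–0.07. The arm is clear, so I'm handing in.

```bash
python3 -c "
from workcell import manip
print(manip.hand_in(), manip.get_obs()['clock'])"
```

```text
the job is handed in; nothing more can be done
the job is handed in; nothing more can be done
```

The dice box is clamped and the job is handed in. The green clamp's jaw is pressed down and bound on the lid, and its handle is tightened and released. No verdict was reported. The robot's clock read 33.6 s at the last check, against the 46 s limit.

**Redone press:** My first press read 18.6 N, but with about 8 N of sideways force. I think the finger linkage was rubbing on the bar and the pad had not properly landed. I had already turned the handle 83° clockwise before I noticed this. I pressed again with the tool turned 90°, then wound the handle back about 78° and pressed once more, to 16.3 N. Then I tightened it 83° again and released it.

**Last checks:**
- **Handle:** it stands about 83° beyond where the final tightening began, estimated at 1.5–1.9 rad, well above 0.9.
- **Jaw tilt:** in a final test press the ear held up to 17.8 N with almost no movement, which by the given law is about 0.06–0.07 rad. I had no direct reading of the tilt.
- **Box and white clamp:** neither shifted in the scene picture (within 0.1 pixel for the box, 0.0 for the white clamp), and the arm was clear.

**What disagreed:** during the final turn the pad appeared to rise about 0.6 pixel in the scene picture. I put that down to the pad tilting with the jaw and changing shadows. I could not measure the pad's force on the lid directly.

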